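# Sort the crowded sink ledge

### The job

Tidy the sink ledge: stand the steel mug upright in the middle of the red trivet, lay the green soap bar flat in the middle of the blue soap box, its length along the box's length, and stack the two jar caps in the middle of the yellow tray, the big black cap flat on the bottom and the small white cap centred on top of it. Set each thing down gently rather than dropping it, let go of everything, and leave the jar, the wooden spoon and the washing-up bottle where they are.

Things in the scene. Friction and masses are not known exactly. Their poses are not given: they have to be found in the camera images.
- mug_center (a point): Loose steel mug, upright, 64 mm outside diameter, 80 mm high, open at the top, wall 3 mm. This point is on its axis, half-way up (40 mm above its underside). z points up. Its only handle sticks out to +y, to about 65 mm from the axis; the sides at +x and -x are free. About 100 to 220 g.
- soap_center (a point): Loose, hard green soap bar lying flat, 80 mm long (x) by 45 mm wide (y) by 28 mm high (z). This point is its centre, 14 mm above its underside. About 100 g.
- big_cap_center (a point): Loose black jar cap, a round disc with flat top and bottom, 60 mm diameter, 20 mm high, lying flat. This point is its centre, 10 mm above its underside. z up. 50 g.
- small_cap_center (a point): Loose white jar cap, a round disc with flat top and bottom, 42 mm diameter, 20 mm high, lying flat. This point is its centre, 10 mm above its underside. z up. 30 g.
- trivet: Fixed red silicone trivet with dark radial ribs, a flat disc 120 mm in diameter and 8 mm thick. Origin: centre of its underside, on the ledge; z up. Its top is 8 mm above the origin.
- soap_box: Fixed open blue plastic soap box, 128 mm long (x) by 104 mm wide (y) outside, walls 4 mm thick and 16 mm high, pale stripes along its length on the floor, a small steel spring clip on the outside of its +x end. Origin: centre of its underside, on the ledge; z up. Its raised inner floor is 10 mm above the origin, 120 by 96 mm.
- cap_tray: Fixed shallow yellow square tray, 124 by 124 mm outside, walls 3 mm thick and 9 mm high. Origin: centre of its underside, on the ledge; z up. Its inner floor is 3 mm above the origin.
- jar_center (a point): Bystander, leave alone: closed green glass jar, 72 mm diameter, 120 mm high, loose, at the right end. This point is on its axis, 60 mm above its underside.
- spoon_grip (a point): Bystander, leave alone: loose wooden spoon, 250 mm long, lying on the ledge at the right end along its x axis. This point is on its handle, on the -x side.
- wash_bottle_center (a point): Bystander, leave alone: yellow washing-up bottle with a red cap, 64 mm diameter, 190 mm high, loose, at the left end. This point is on its axis, 95 mm above its underside.
There are look-alikes about, which are no part of the job. Several things look just like the part that bears big_cap_center: the one meant starts farthest to the robot's left.

How it is judged:
At the end, for the whole second after the job is handed in: Mug upright on the trivet, soap flat in its box (length within 0.25 rad of the box's), big cap flat in the tray, each within 15 mm of the middle; small cap flat on the big cap within 12 mm. Heights within 5 mm, tilts under 0.12 rad, all released and at rest (horizontal distance between mug_center and trivet below 0.015 m and z of mug_center in the frame of trivet between 0.043 and 0.053 m and horizontal distance between soap_center and soap_box below 0.015 m and angle between the x axis of soap_center and the x axis of soap_box, either way round below 0.25 rad and z of soap_center in the frame of soap_box between 0.019 and 0.029 m and horizontal distance between big_cap_center and cap_tray below 0.015 m and z of big_cap_center in the frame of cap_tray between 0.008 and 0.018 m and horizontal distance between small_cap_center and big_cap_center below 0.012 m and z of small_cap_center in the frame of cap_tray between 0.028 and 0.038 m and angle between each of mug_center, soap_center, big_cap_center, small_cap_center's own z axis and vertical below 0.12 rad and linear speed of each of mug, soap, big_cap, small_cap below 0.02 m/s); the robot touches nothing.
It fails at once if a thing is dropped (in free fall with its underside more than 30 mm above the surface where it belongs) ((height (world z) of mug_center above 0.078 m and contact force between mug and anything else below 0.001 N) or (height (world z) of soap_center above 0.054 m and contact force between soap and anything else below 0.001 N) or (height (world z) of big_cap_center above 0.043 m and contact force between big_cap and anything else below 0.001 N) or (height (world z) of small_cap_center above 0.063 m and contact force between small_cap and anything else below 0.001 N)).
It fails at once if the jar is moved more than 30 mm (distance of jar_center from where it was at the start of the episode above 0.03 m).
It fails at once if the wooden spoon is moved more than 30 mm (distance of spoon_grip from where it was at the start of the episode above 0.03 m).
It fails at once if the washing-up bottle is moved more than 30 mm (distance of wash_bottle_center from where it was at the start of the episode above 0.03 m).
It also fails if it takes over 112 s, if anything falls off the work surface, if the arm or the gripper's body presses on something with over 40 N, if the wrist force passes 120 N, or if a joint passes its speed limit or range.

### The arm

A 7-joint arm with a two-finger parallel gripper is mounted at the origin on the work surface. World frame = base frame: x ahead of the robot, y to its left, z up, the work surface at z = 0. Lengths are in m, angles in rad, forces in N, time in s.
With the tool pointing down it reaches from about 0.425 to 0.925 m from the base axis. Payload 6.8 kg.
Tool frame: the origin (TCP) lies midway between the tips of the shut fingers; the grasp point (between the pads) lies 19 mm behind it; z points along the fingers, x is the direction in which the jaws open and shut, and the axes are right-handed (so a half turn about z gives the same grasp; the last joint's range is limited). The gripper opens to 85 mm and grips with 20 to 120 N. Pads are 22 mm wide; open, the fingers measure 114 mm over their backs; the gripper's body (76 mm by 85 mm) begins 54 mm behind the grasp point. The pads swing forward as they close: fully open they stand 13 mm farther back than shut.
Start: joints at [1.241, 0.477, 0.022, 1.555, -0.011, 1.109, -0.083], TCP at [0.148, -0.658, 0.231] pointing down, gripper open.
Joint ranges: [-2.96, 2.96], [-0.34, 2.1], [-1.41, 1.46], [0.24, 2.44], [-1.37, 4.51], [0.17, 1.92], [-2.96, 2.96]. Speed limits (rad/s): [2.39, 2.39, 3.14, 3.14, 3.14, 3.14, 3.14].

### API

Orientations are given as a rotation vector (axis times angle).
In Python, from bench import r gives the robot as it stands. The module is installed in compiled form; this text tells all that it offers.
- The arm moves only by the shell command python3 -m pendant 'ROWS' [OPENING] [FORCE]. ROWS is text: rows parted by semicolons, each of 4 numbers parted by spaces: the shift along the tool's x, y, z in cm, then the turn about the tool's z in degrees. A call has 1 to 8 rows; each row shifts and turns the pose as measured when the row begins, along the tool's axes as they then stand; what a row does not reach is not made up. A row lasts 1/12 s, in which the tool goes at most 41.7 mm and 7.16 degrees, less where a joint would pass 70% of its speed; a pose out of reach is approached as far as the arm can. A call with a gripper value outside its range is refused whole. OPENING is the closure in counts, from 0 (fully open) to 255 (shut), set as the call begins (- or left out, the last holds). The fingers move at their own pace and stop on an object; FORCE is the grip in N (left out, the last holds). Time passes only in rows, so rows that do not move let the fingers close. It gives the time, the measured TCP pose, the force and the opening at its end, in the units of the state.
- r.get_obs(): the state, without advancing time (a new reading comes with each control period).
- r.grab_frame(name): name is "side" or "top"; returns a dict with "color" (384x512x3 uint8, red, green, blue), "fx", "fy", "cx", "cy" (pixels), "R" (3x3) and "t" (3): a world point X has camera coordinates R X + t. Camera axes: x right, y down, z forward; pixel columns grow to the right and rows downward; lengths in m; the calibration is good to about 2 mm. A picture is of the moment at which its call begins. There is no depth.
- r.hand_in(): hands the job in, once; it reports no verdict.
The state is a dict: "clock": time; "joints": joint angles; "qvel": joint speeds; "tau": joint torques, N m; "tcp_pos": TCP position; "orientation": TCP orientation; "contact_force": force on the tool from outside, world axes, zero at the start; "moment": the same for the moment, N m; "grip_width": finger opening in m.
Only numpy, scipy, OpenCV 4.12 (cv2) and the standard library are available. Lean on these libraries where they do the work, as an engineer would, in place of code of your own. Each camera call takes 0.05 s, during which the arm holds its last target.

## Working session

There is one attempt and no reset: what is moved stays moved. The work goes in short steps, Python scripts to look and compute and a shell command to move; the robot and the scene stay as the last step left them, time stands still between calls to the robot, and variables do not carry over. Pictures are saved under pics/ and viewed, and the job is handed in when it is done.

```bash
mkdir -p pics; ls
python3 - <<'E'
from bench import r
import cv2
o=r.get_obs(); print(o)
for n in("side","top"):
    f=r.grab_frame(n); cv2.imwrite(f"pics/{n}0.png",f["color"][:,:,::-1]); print(n,f["fx"],f["fy"],f["cx"],f["cy"],f["R"],f["t"])
E
```

```text
pics
{'clock': 0.0, 'joints': array([ 1.24087605,  0.47776222,  0.02232305,  1.55646088, -0.01150376,
        1.10927424, -0.08310605]), 'qvel': array([ 9.39966639e-05, -4.66675199e-04, -7.69681997e-04, -2.38208375e-04,
       -1.37161749e-03, -7.53381173e-05, -2.03674406e-04]), 'tau': array([-7.22855602e-04, -5.96454406e+01,  1.60778582e+00, -2.81197000e+01,
        1.24153990e-02,  9.40399943e-03, -2.56235012e-06]), 'tcp_pos': array([ 0.14837142, -0.65788859,  0.2303468 ]), 'orientation': array([-2.45290384e+00,  1.96124834e+00,  2.29180420e-03]), 'contact_force': array([0.24342473, 0.42158505, 1.12653677]), 'moment': array([-0.08096921,  0.00724351,  0.00800458]), 'grip_width': 0.08544093360170574}
side 371.58335165065824 371.58335165065824 259.734061757784 190.90016601726467 [[-0.93797078 -0.34617771  0.01928234]
 [-0.23861979  0.60419433 -0.76026956]
 [ 0.2515381  -0.71771178 -0.64932148]] [0.43263035 0.1849941  1.01060115]
top 403.3702666561864 403.3702666561864 258.6336689957908 190.00954327946138 [[-0.00113058 -0.99999704 -0.00215354]
 [-0.99417042  0.00135617 -0.1078116 ]
 [ 0.10781421  0.0020191  -0.99416901]] [0.01674637 0.45505804 1.29566697]
```

View pics/side0.png

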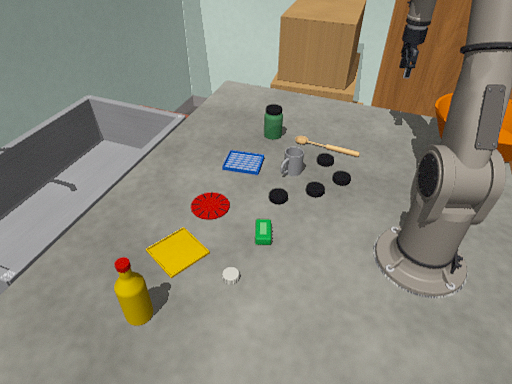

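View pics/top0.png

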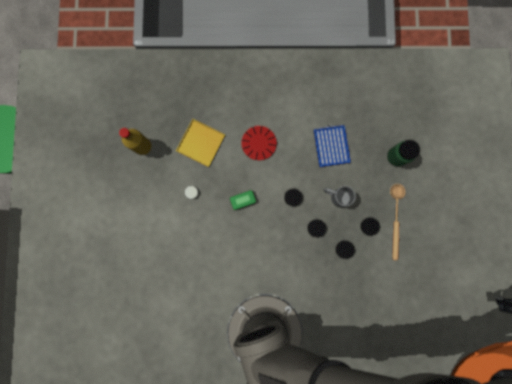

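Both views show the scene clear of the arm. In top, +y (robot's left) is image left. There are four black cap candidates in top: (293,198), (317,228), (345,249), (370,226). The leftmost, (293,198), fits "farthest to the robot's left". Next I'll check it in a crop and measure everything.

```bash
cat > h.py <<'E'
import numpy as np, cv2
from bench import r
def grab(n,save=None):
    f=r.grab_frame(n)
    if save: cv2.imwrite(f"pics/{save}.png",f["color"][:,:,::-1])
    return f
def ray(f,uv,z):
    d=np.array([(uv[0]-f["cx"])/f["fx"],(uv[1]-f["cy"])/f["fy"],1.])
    D=f["R"].T@d; C=-f["R"].T@f["t"]
    return C+D*(z-C[2])/D[2]
def proj(f,X):
    p=f["R"]@np.asarray(X)+f["t"]; return p[0]/p[2]*f["fx"]+f["cx"],p[1]/p[2]*f["fy"]+f["cy"]
def blobs(f,lo,hi,amin=40,roi=None):
    m=cv2.inRange(cv2.cvtColor(f["color"],cv2.COLOR_RGB2HSV),np.array(lo),np.array(hi))
    if roi: k=np.zeros_like(m);k[roi[1]:roi[3],roi[0]:roi[2]]=255;m&=k
    c,_=cv2.findContours(m,cv2.RETR_EXTERNAL,cv2.CHAIN_APPROX_NONE)
    return sorted([x for x in c if cv2.contourArea(x)>amin],key=lambda c:-cv2.contourArea(c))
def fit(f,c,z):
    "min-area rect of contour cast to plane z: centre,size,angle of long side(deg)"
    P=np.array([ray(f,p[0],z)[:2] for p in c],np.float32)
    (cx,cy),(w,h),a=cv2.minAreaRect(P*1000)
    if w<h: w,h,a=h,w,a+90
    return np.round([cx,cy,w,h,a],1)
E
python3 - <<'E'
from h import *
f=grab("top");g=grab("side")
S={"black":([0,0,0],[180,255,40],.02),"green":([50,100,60],[80,255,255],.028),"red":([0,150,80],[8,255,255],.008),"blue":([105,120,60],[130,255,255],.016),"yellow":([20,150,100],[32,255,255],.009),"white":([0,0,190],[180,40,255],.02)}
for n,(lo,hi,z) in S.items():
    for nm,F,roi in(("top",f,(100,110,430,275)),("side",g,(120,140,370,300))):
        for c in blobs(F,lo,hi,25,roi)[:6]:
            x,y,w,h=cv2.boundingRect(c)
            print(n,nm,(x,y,w,h),cv2.contourArea(c),fit(F,c,z))
im=np.vstack([cv2.resize(f["color"][170:270,265:395],None,fx=5,fy=5,interpolation=2)[:, :650]])
cv2.imwrite("pics/crop1.png",im[:,:,::-1])
im=np.hstack([cv2.resize(f["color"][110:220,310:365],None,fx=5,fy=5,interpolation=2),cv2.resize(g["color"][135:205,215:315],(600,420),interpolation=2)[:,:500] if 0 else cv2.resize(g["color"][135:210,215:315],(500,550),interpolation=2)])
cv2.imwrite("pics/crop2.png",im[:,:,::-1])
E
```

```text
black top (399, 141, 20, 20) 291.0 [ 587.2 -481.2   64.4   63.   177.8]
black top (336, 241, 19, 17) 218.5 [ 262.7 -261.9   54.1   52.9   44.5]
black top (361, 218, 19, 17) 215.5 [ 336.6 -344.9   54.3   53.6   44.1]
black top (308, 220, 18, 17) 210.5 [ 331.2 -171.8   55.2   51.9   88.9]
black top (285, 190, 17, 16) 192.5 [430.8 -96.5  52.6  49.4  89.9]
black top (394, 161, 12, 5) 31.0 [ 544.8 -449.6   36.3   13.4   89.9]
black side (269, 189, 19, 15) 205.0 [431.7 -84.8  66.6  57.2 111.5]
black side (306, 182, 18, 15) 191.5 [ 332.8 -160.3   72.4   54.3  102.9]
black side (333, 172, 18, 14) 174.5 [ 261.9 -248.1   72.6   56.4  101.7]
black side (317, 154, 17, 13) 147.0 [ 336.9 -331.7   74.9   56.5  101.7]
green top (230, 191, 26, 18) 282.5 [422.9  67.9  77.2  43.4 108.5]
green side (255, 219, 16, 26) 359.0 [423.2  82.1  96.6  42.  109.1]
red top (242, 126, 35, 34) 851.0 [616.   16.4 112.8 112.7 135.3]
red top (120, 128, 9, 10) 54.5 [652.4 469.6  31.2  27.    1.9]
red side (191, 193, 39, 27) 740.0 [616.7  21.8 117.7 117.  111.5]
red side (120, 257, 10, 16) 103.5 [724.7 304.9  50.5  22.6 126.1]
blue top (314, 126, 36, 41) 1091.0 [ 604.4 -227.4  127.2  103.7    8.4]
blue side (222, 150, 42, 25) 684.0 [ 604.2 -218.9  129.7  120.4    7.8]
yellow top (177, 120, 47, 46) 1179.0 [617.2 211.1 120.8 118.4  63.4]
yellow top (123, 139, 10, 9) 40.0 [615.8 457.3  38.5  18.   63.3]
yellow side (146, 227, 64, 51) 1650.5 [619.4 216.1 129.8 125.1 153.5]
yellow side (120, 270, 27, 30) 557.0 [666.4 353.   99.3  59.6 126.1]
white top (186, 188, 10, 9) 55.0 [451.  240.   28.2  27.7  45.6]
white side (222, 267, 17, 14) 149.5 [452.4 241.1  39.1  39.1 142.4]
```

View pics/crop1.png

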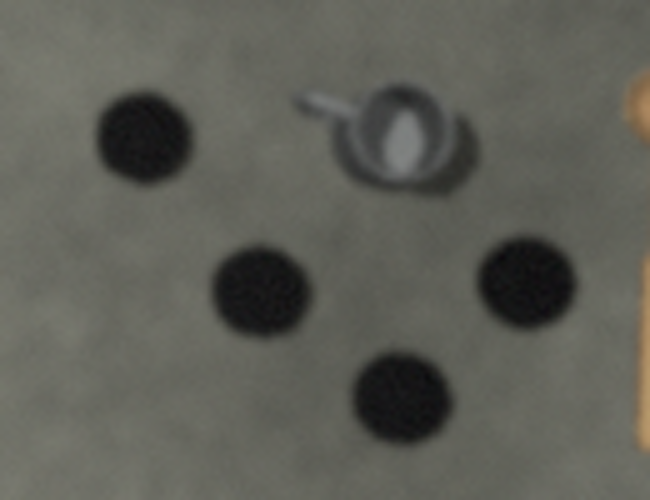

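View pics/crop2.png

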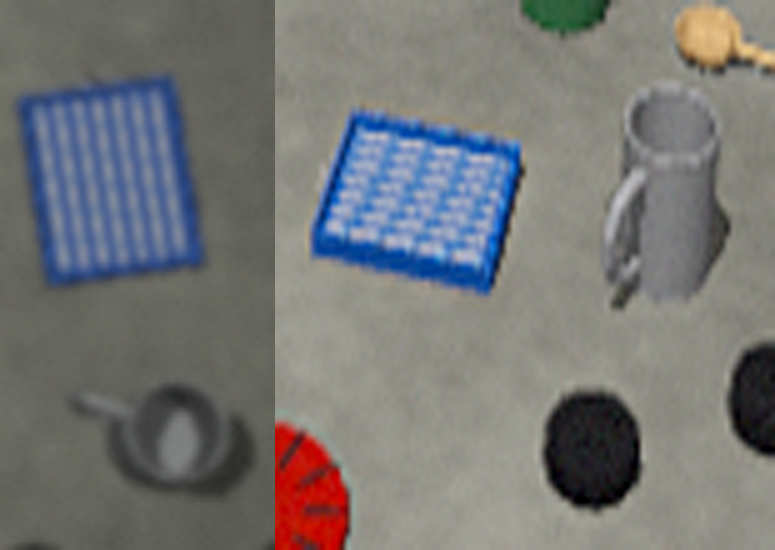

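The crop confirms the leftmost black cap at top (293,198): a plain, separate 60 mm disc. The mug's handle points to image left and slightly up, i.e. +y with a little +x. Next I'll refine the measurements.

Run:
```python
from h import *
from scipy.spatial.transform import Rotation as Ro
f=grab("top");g=grab("side")
print("mug top",ray(f,(345.8,197.2),.08),"side",ray(g,(294.4,151.6),.08))
print("handle tip",ray(f,(265+300/5,170+100/5),.06))
for n,lo,hi,z,roi in [("bigcap",[0,0,0],[180,255,65],.01,(275,180,306,212)),("white",[0,0,125],[180,60,255],.01,(175,175,210,210)),("soap",[45,80,40],[85,255,255],.014,(220,180,265,215)),("box",[100,80,40],[135,255,255],.008,(300,110,360,180)),("tray",[18,120,60],[36,255,255],.0045,(170,110,232,172)),("triv",[0,100,50],[12,255,255],.004,(230,115,285,170))]:
    for c in blobs(f,lo,hi,30,roi)[:1]: print(n,cv2.boundingRect(c),fit(f,c,z))
M=Ro.from_rotvec(r.get_obs()["orientation"]).as_matrix();print(M.round(3))
```

```text
mug top [ 0.42608072 -0.2565238   0.08      ] side [ 0.43219254 -0.25352177  0.08      ]
handle tip [ 0.45098407 -0.19518959  0.06      ]
bigcap (285, 189, 19, 18) [ 431.7 -100.5   59.5   56.4   89.9]
white (184, 185, 14, 14) [452.  241.7  43.3  43.3  89.9]
soap (230, 190, 26, 20) [423.9  69.   81.1  46.  108.5]
box (314, 125, 37, 42) [ 606.6 -228.8  131.3  108.     7.9]
tray (177, 120, 48, 47) [619.  212.  125.7 123.2  63.2]
triv (241, 125, 36, 36) [616.9  16.4 118.  117.9 135.3]
[[ 0.22  -0.976 -0.   ]
 [-0.976 -0.22   0.001]
 [-0.001  0.    -1.   ]]
```

```bash
cat > plan.py <<'E'
import sys,numpy as np
from bench import r
from scipy.spatial.transform import Rotation as Ro
x,y,z=map(float,sys.argv[1:4]); o=r.get_obs(); M=Ro.from_rotvec(o["orientation"]).as_matrix()
d=M.T@(np.array([x,y,z])-o["tcp_pos"])*100
yaw=np.degrees(np.arctan2(M[1,0],M[0,0]))
print("t",round(o["clock"],2),"tcp",o["tcp_pos"].round(4),"yaw",yaw.round(1),"j7",o["joints"][6].round(2),"down",M[:,2].round(3),"w",o["grip_width"].round(4),"F",o["contact_force"].round(1))
print("shift cm",d.round(2),"dist",np.linalg.norm(d).round(2))
if len(sys.argv)>4: print("turn",round((yaw-float(sys.argv[4])+90)%180-90,1))
E
python3 plan.py .429 -.255 .2 -22
```

```text
Traceback (most recent call last):
  File "plan.py", line 7, in <module>
    print("t",round(o["clock"],2),"tcp",o["tcp_pos"].round(4),"yaw",yaw.round(1),"j7",o["joints"][6].round(2),"down",M[:,2].round(3),"w",o["grip_width"].round(4),"F",o["contact_force"].round(1))
                                                                                                                                         ^^^^^^^^^^^^^^^^^^^^^
AttributeError: 'float' object has no attribute 'round'
```

```bash
sed -i 's/o\["grip_width"\].round(4)/round(o["grip_width"],4)/' plan.py
python3 plan.py .429 -.255 .2 -22
```

```text
t 0.3 tcp [ 0.1484 -0.6583  0.231 ] yaw -77.3 j7 -0.08 down [-0.     0.001 -1.   ] w 0.0856 F [-0.  -0.4 -0.7]
shift cm [-33.17 -36.24   3.12] dist 49.23
turn -55.3
```

```bash
python3 -m pendant '-2.7 -3 0 0;-2.7 -3 0 0;-2.7 -3 0 0;-2.7 -3 0 0;-2.7 -3 0 0;-2.7 -3 0 0;-2.7 -3 0 0;-2.7 -3 0 0' 0 40; python3 plan.py .429 -.255 .2 -22
```

```text
clock: 0.97
tcp_pos: [0.3329, -0.3947, 0.2284]
orientation: [2.429, -1.981, -0.0]
contact_force: [0.4, -1.0, 0.4]
grip_width: 0.0854
t 0.97 tcp [ 0.3329 -0.3947  0.2284] yaw -78.4 j7 -0.66 down [-0.005 -0.005 -1.   ] w 0.0854 F [ 0.4 -1.   0.4]
shift cm [-11.77 -12.23   2.72] dist 17.19
turn -56.4
```

```bash
python3 -m pendant '-2.9 -2.9 0.5 0;-2.9 -2.9 0.5 0;-2.9 -2.9 0.5 0;-2 -2 0 0;0 0 0 -7;0 0 0 -7;0 0 0 -7;0 0 0 -7' ;python3 -m pendant '0 0 0 -7;0 0 0 -7;0 0 0 -7;0 0 0 -7;0 0 0 -2;0 0 0 0;0 0 0 0'; python3 plan.py .429 -.255 .14 -22
```

```text
clock: 1.63
tcp_pos: [0.4245, -0.2534, 0.2144]
orientation: [2.851, -1.31, 0.006]
contact_force: [-0.5, 0.4, 0.3]
grip_width: 0.0853
clock: 2.22
tcp_pos: [0.4247, -0.2529, 0.215]
orientation: [3.096, -0.502, 0.006]
contact_force: [0.7, 0.5, 0.8]
grip_width: 0.0853
t 2.22 tcp [ 0.4247 -0.2529  0.215 ] yaw -18.4 j7 -0.01 down [ 0.003 -0.006 -1.   ] w 0.0853 F [0.7 0.5 0.8]
shift cm [0.44 0.03 7.5 ] dist 7.51
turn 3.6
```

```bash
python3 -m pendant '0.4 0 3 3;0 0 3 0.6;0 0 3 0;0 0 1.5 0;0 0 0 0;0 0 0 0' ; python3 plan.py .429 -.255 .03 -22
python3 - <<'E'
from h import *
g=grab("side");f=grab("top")
im=np.hstack([cv2.resize(g["color"][100:220,220:370],(450,360),interpolation=2),cv2.resize(f["color"][150:250,290:390],(350,350),interpolation=2)[:, :][:360].copy() if 0 else cv2.resize(f["color"][150:250,290:387],(350,360),interpolation=2)])
cv2.imwrite("pics/m1.png",im[:,:,::-1])
E
```

```text
clock: 2.72
tcp_pos: [0.4317, -0.2566, 0.1089]
orientation: [3.072, -0.619, 0.017]
contact_force: [0.6, -0.4, 0.3]
grip_width: 0.0853
t 2.72 tcp [ 0.4317 -0.2566  0.1089] yaw -22.8 j7 -0.16 down [ 0.009 -0.01  -1.   ] w 0.0853 F [ 0.6 -0.4  0.3]
shift cm [-0.4  -0.09  7.88] dist 7.89
turn -0.8
```

View pics/m1.png

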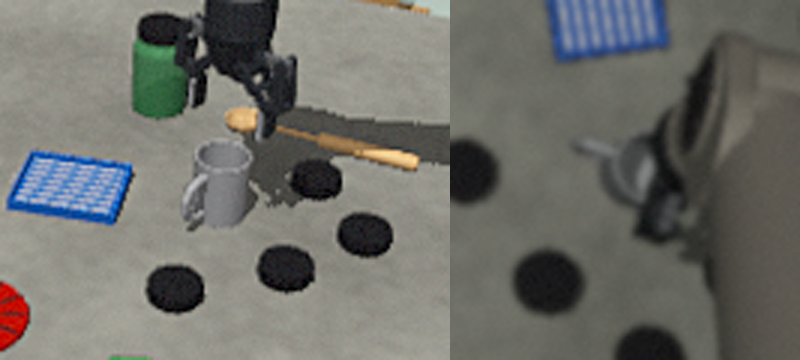

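Run:
```python
from h import *
g=grab("side")
for z in(.08,.109,.122,.14):
    u,v=proj(g,(.4317,-.2566,z));print(z,((u-220)*3,(v-100)*3))
for s in(-1,1):
    u,v=proj(g,(.4317+s*.0425*.922,-.2566-s*.0425*.387,.122));print(((u-220)*3,(v-100)*3))
```

```text
0.08 (np.float64(224.38747958820517), np.float64(153.4444243288428))
0.109 (np.float64(226.50014566462272), np.float64(131.68238146768476))
0.122 (np.float64(227.46830153622642), np.float64(121.7096508931269))
0.14 (np.float64(228.8310802797862), np.float64(107.67200918596657))
(np.float64(258.2131780837445), np.float64(136.8704050976071))
(np.float64(197.79256609167675), np.float64(107.07610600909925))
```

The side view shows the fingers straddling the mug, with tips at crop (265,135) and (195,105), which match the projection. Descending.

```bash
python3 -m pendant '-0.3 0 2 0;0 0 2 0;0 0 2 0;0 0 1.4 0;0 0 0.2 0;0 0 0 0' ; python3 plan.py .429 -.255 .033 -22
```

```text
clock: 3.37
tcp_pos: [0.4386, -0.2613, 0.0411]
orientation: [3.063, -0.622, 0.05]
contact_force: [0.9, -0.3, 0.2]
grip_width: 0.0855
t 3.37 tcp [ 0.4386 -0.2613  0.0411] yaw -23.0 j7 -0.23 down [ 0.029 -0.022 -0.999] w 0.0855 F [ 0.9 -0.3  0.2]
shift cm [-1.16 -0.22  0.77] dist 1.41
turn -1.0
```

```bash
python3 -m pendant '-1 -0.2 -0.2 0;0 0 0 0;0 0 0 0'; python3 plan.py .429 -.255 .033 -22; python3 -c "
from bench import r
o=r.get_obs();print(o['joints'].round(3),o['qvel'].round(3))"
```

```text
clock: 3.62
tcp_pos: [0.4313, -0.256, 0.0462]
orientation: [3.061, -0.623, 0.058]
contact_force: [-0.4, -1.3, 0.9]
grip_width: 0.0858
t 3.62 tcp [ 0.4313 -0.256   0.0462] yaw -23.0 j7 -0.24 down [ 0.033 -0.024 -0.999] w 0.0858 F [-0.4 -1.3  0.9]
shift cm [-0.3  -0.01  1.31] dist 1.34
turn -1.0
[ 0.637  0.465 -0.281  2.122  0.261  0.546 -0.236] [ 0.003 -0.033 -0.009  0.024 -0.009  0.014  0.002]
```

```bash
python3 -m pendant '-0.3 0 0.5 0;-0.1 0 0.5 0;0 0 0.4 0;0 0 0 0'; python3 plan.py .429 -.255 .033 -22
```

```text
clock: 3.95
tcp_pos: [0.4288, -0.2554, 0.0332]
orientation: [3.06, -0.623, 0.065]
contact_force: [-0.7, -0.5, -0.2]
grip_width: 0.0856
t 3.95 tcp [ 0.4288 -0.2554  0.0332] yaw -23.0 j7 -0.25 down [ 0.037 -0.026 -0.999] w 0.0856 F [-0.7 -0.5 -0.2]
shift cm [ 0.   -0.05  0.02] dist 0.05
turn -1.0
```

```bash
python3 -m pendant '0 0 0 0;0 0 0 0;0 0 0 0;0 0 0 0;0 0 0 0;0 0 0 0;0 0 0 0;0 0 0 0' 255 40;python3 -m pendant '0 0 0 0;0 0 -0.6 0;0 0 -1 0;0 0 -2 0;0 0 -2 0;0 0 -2 0;0 0 0 0;0 0 0 0'; python3 plan.py .617 .0165 .10 -22
python3 - <<'E'
from h import *
g=grab("side","m2")
E
```

```text
clock: 4.62
tcp_pos: [0.4289, -0.2554, 0.033]
orientation: [3.06, -0.623, 0.063]
contact_force: [-0.3, 0.9, 1.2]
grip_width: 0.062
clock: 5.28
tcp_pos: [0.4249, -0.2524, 0.1145]
orientation: [3.061, -0.622, 0.059]
contact_force: [0.0, -0.1, -1.2]
grip_width: 0.0617
t 5.28 tcp [ 0.4249 -0.2524  0.1145] yaw -23.0 j7 -0.17 down [ 0.034 -0.025 -0.999] w 0.0617 F [ 0.  -0.1 -1.2]
shift cm [  7.13 -32.27   1.43] dist 33.08
turn -1.0
```

View pics/m2.png

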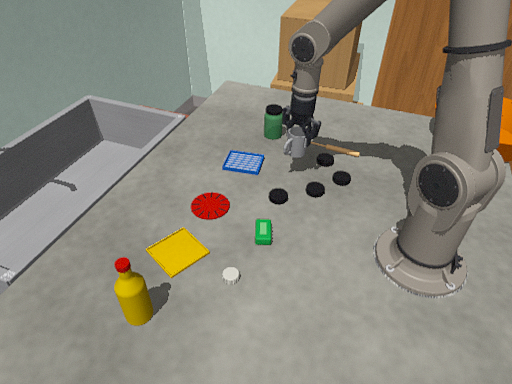

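```bash
python3 -m pendant '0.9 -4 0.1 0;0.9 -4 0.1 0;0.9 -4 0.1 0;0.9 -4 0.1 0;0.9 -4 0.1 0;0.9 -4 0.1 0;0.9 -4 0.1 0;0.9 -4 0.1 0';python3 -m pendant '0 0 0 0;0 0 0 0';python3 plan.py .617 .0165 .06
```

```text
clock: 6.0
tcp_pos: [0.6149, 0.0075, 0.0965]
orientation: [3.045, -0.658, 0.038]
contact_force: [0.6, -0.1, -0.8]
grip_width: 0.062
clock: 6.17
tcp_pos: [0.6183, 0.02, 0.0941]
orientation: [3.056, -0.639, 0.038]
contact_force: [-0.5, -0.9, -2.1]
grip_width: 0.0619
t 6.17 tcp [0.6183 0.02   0.0941] yaw -23.6 j7 -0.79 down [ 0.02  -0.024 -1.   ] w 0.0619 F [-0.5 -0.9 -2.1]
shift cm [-0.07  0.32  3.41] dist 3.43
```

Run:
```python
from h import *
g=grab("side");f=grab("top")
im=np.hstack([cv2.resize(g["color"][130:230,160:260],(400,400),interpolation=2),cv2.resize(f["color"][100:180,220:300],(400,400),interpolation=2)])
cv2.imwrite("pics/m3.png",im[:,:,::-1])
for X in((.6183,.02,.061),(.6183,.02,.141),(.617,.0165,.008)):
    u,v=proj(g,X);a,b=proj(f,X);print(X,(u-160)*4,(v-130)*4,400+(a-220)*5,(b-100)*5)
```

```text
(0.6183, 0.02, 0.061) 194.37599706990818 247.82771014829234 586.8407581860763 192.562910236268
(0.6183, 0.02, 0.141) 186.51607989008335 162.7683199847678 586.1446925011813 161.57440677213472
(0.617, 0.0165, 0.008) 202.7162530151893 297.4932818977493 592.4708072412514 212.98026807936282
```

View pics/m3.png

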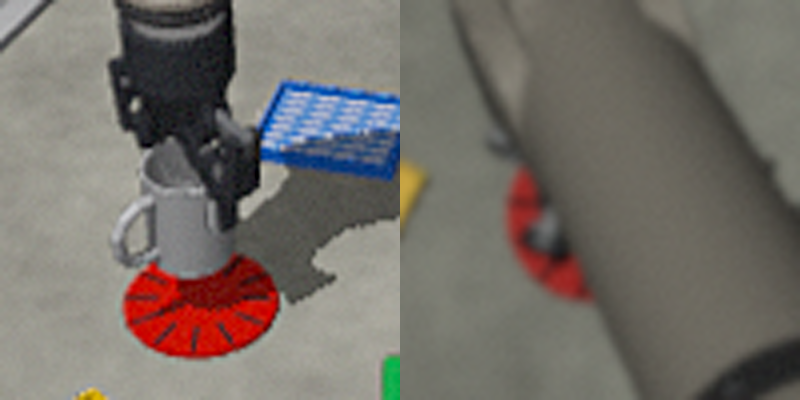

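```bash
python3 -m pendant '-0.1 0.3 1 0;0 0 1.5 0;0 0 1.2 0;0 0 0.5 0;0 0 0 0;0 0 0 0';python3 plan.py .617 .0165 .042
```

```text
clock: 6.77
tcp_pos: [0.6116, 0.0055, 0.0474]
orientation: [3.047, -0.656, 0.031]
contact_force: [0.2, 1.0, -1.8]
grip_width: 0.0616
t 6.77 tcp [0.6116 0.0055 0.0474] yaw -24.3 j7 -0.82 down [ 0.014 -0.029 -0.999] w 0.0616 F [ 0.2  1.  -1.8]
shift cm [ 0.03 -1.24  0.52] dist 1.34
```

```bash
python3 -m pendant '0 -0.8 0 0;0 -0.4 0 0;0 0 0 0;0 0 0 0';python3 plan.py .617 .0165 .042
```

```text
clock: 7.1
tcp_pos: [0.6178, 0.0169, 0.0486]
orientation: [3.047, -0.658, 0.035]
contact_force: [-1.2, -1.0, -0.2]
grip_width: 0.062
t 7.1 tcp [0.6178 0.0169 0.0486] yaw -24.4 j7 -0.83 down [ 0.016 -0.029 -0.999] w 0.062 F [-1.2 -1.  -0.2]
shift cm [-0.08  0.06  0.66] dist 0.66
```

```bash
python3 -m pendant '0 0 0.3 0;0 0 0.2 0;0 0 0.1 0;0 0 0 0';python3 plan.py .617 .0165 .041;  python3 -m pendant '0 0 0.1 0;0 0 0 0';python3 plan.py .617 .0165 .041
```

```text
clock: 7.43
tcp_pos: [0.6188, 0.0176, 0.0431]
orientation: [3.048, -0.656, 0.038]
contact_force: [-0.1, 0.5, -1.3]
grip_width: 0.0617
t 7.43 tcp [0.6188 0.0176 0.0431] yaw -24.3 j7 -0.84 down [ 0.019 -0.028 -0.999] w 0.0617 F [-0.1  0.5 -1.3]
shift cm [-0.12  0.17  0.21] dist 0.3
clock: 7.6
tcp_pos: [0.6187, 0.0174, 0.0418]
orientation: [3.048, -0.656, 0.037]
contact_force: [0.6, -0.1, -2.0]
grip_width: 0.0624
t 7.6 tcp [0.6187 0.0174 0.0418] yaw -24.3 j7 -0.84 down [ 0.018 -0.028 -0.999] w 0.0624 F [ 0.6 -0.1 -2. ]
shift cm [-0.12  0.15  0.08] dist 0.21
```

```bash
python3 -m pendant '0 0 0.1 0;0 0 0 0;0 0 0 0';python3 plan.py .617 .0165 .041;  python3 -m pendant '0 0 0.1 0;0 0 0 0';python3 plan.py .617 .0165 .041
```

```text
clock: 7.85
tcp_pos: [0.6188, 0.0172, 0.0408]
orientation: [3.047, -0.657, 0.038]
contact_force: [-0.8, -0.3, -1.4]
grip_width: 0.0619
t 7.85 tcp [0.6188 0.0172 0.0408] yaw -24.3 j7 -0.84 down [ 0.019 -0.028 -0.999] w 0.0619 F [-0.8 -0.3 -1.4]
shift cm [-0.14  0.14 -0.02] dist 0.2
clock: 8.02
tcp_pos: [0.619, 0.0173, 0.041]
orientation: [3.047, -0.657, 0.038]
contact_force: [0.2, 0.1, -1.2]
grip_width: 0.0614
t 8.02 tcp [0.619  0.0173 0.041 ] yaw -24.3 j7 -0.84 down [ 0.019 -0.029 -0.999] w 0.0614 F [ 0.2  0.1 -1.2]
shift cm [-0.15  0.15 -0.  ] dist 0.21
```

```bash
python3 -m pendant '0 0 0 0;0 0 0 0;0 0 0 0;0 0 0 0;0 0 0 0;0 0 0 0' 0;python3 plan.py .617 .0165 .041;  python3 -m pendant '0 0 -1 0;0 0 -2 0;0 0 -2 0;0 0 -3 0;0 0 -3 0;0 0 -3 0;0 0 0 0;0 0 0 0';python3 plan.py .432 -.0995 .12
python3 - <<'E'
from h import *
g=grab("side")
cv2.imwrite("pics/m4.png",cv2.resize(g["color"][130:230,160:260],(500,500),interpolation=2)[:,:,::-1])
for X in((.617,.0165,.088),(.617,.0165,.008)):
    u,v=proj(g,X);print((u-160)*5,(v-130)*5)
E
```

```text
clock: 8.52
tcp_pos: [0.6197, 0.0172, 0.0414]
orientation: [3.048, -0.657, 0.04]
contact_force: [-0.3, 0.8, 0.5]
grip_width: 0.0858
t 8.52 tcp [0.6197 0.0172 0.0414] yaw -24.3 j7 -0.84 down [ 0.02  -0.029 -0.999] w 0.0858 F [-0.3  0.8  0.5]
shift cm [-0.22  0.17  0.03] dist 0.28
clock: 9.18
tcp_pos: [0.6155, 0.0219, 0.1907]
orientation: [3.048, -0.656, 0.036]
contact_force: [-0.7, -0.5, -0.4]
grip_width: 0.0856
t 9.18 tcp [0.6155 0.0219 0.1907] yaw -24.3 j7 -0.76 down [ 0.018 -0.028 -0.999] w 0.0856 F [-0.7 -0.5 -0.4]
shift cm [-11.93  18.48   7.09] dist 23.11
244.39200799328702 272.03045902978874
253.39531626898662 371.8666023721866
```

View pics/m4.png

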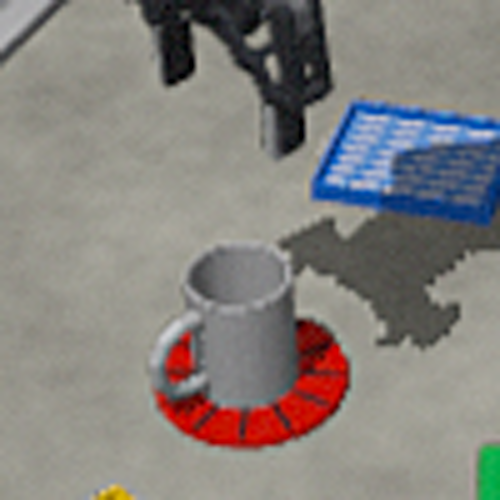

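The mug stands upright on the trivet, rim centre at crop (240,277) against an expected (244,272), about 4 mm off. Next is the big cap.

```bash
python3 -m pendant '-2 3.1 0.5 0;-2 3.1 0.5 0;-2 3.1 0.5 0;-2 3.1 0.5 0;-2 3.1 0.5 0;-1.5 2 0.5 0;0 0 0 0;0 0 0 0'; python3 plan.py .432 -.0995 .05 -27
```

```text
clock: 9.9
tcp_pos: [0.4285, -0.0931, 0.1537]
orientation: [3.051, -0.654, 0.026]
contact_force: [0.7, 0.4, 0.2]
grip_width: 0.0855
t 9.9 tcp [ 0.4285 -0.0931  0.1537] yaw -24.2 j7 -0.5 down [ 0.012 -0.024 -1.   ] w 0.0855 F [0.7 0.4 0.2]
shift cm [ 0.37  0.26 10.39] dist 10.4
turn 2.8
```

```bash
python3 -m pendant '0.2 0.1 2 2;0 0 2 0;0 0 2 0;0 0 2 0;0 0 1.4 0;0 0 0 0;0 0 0 0'; python3 plan.py .432 -.0995 .01 -27
```

```text
clock: 10.48
tcp_pos: [0.4384, -0.0933, 0.0562]
orientation: [3.044, -0.703, 0.034]
contact_force: [0.5, 0.1, 0.6]
grip_width: 0.0853
t 10.48 tcp [ 0.4384 -0.0933  0.0562] yaw -26.0 j7 -0.65 down [ 0.017 -0.021 -1.   ] w 0.0853 F [0.5 0.1 0.6]
shift cm [-0.42  0.79  4.62] dist 4.7
turn 1.0
```

```bash
python3 -m pendant '-0.5 0.7 1 0;-0.2 0.1 1 0;0 0 0.8 0;0 0 0.5 0;0 0 0 0;0 0 0 0'; python3 plan.py .432 -.0995 .002 -27;  python3 - <<'E'
from h import *
g=grab("side")
cv2.imwrite("pics/c1.png",cv2.resize(g["color"][140:220,230:330],(750,600),interpolation=2)[:,:,::-1])
E
```

```text
clock: 10.98
tcp_pos: [0.4357, -0.0961, 0.0253]
orientation: [3.048, -0.699, 0.046]
contact_force: [-0.3, -0.6, -0.2]
grip_width: 0.0853
t 10.98 tcp [ 0.4357 -0.0961  0.0253] yaw -25.8 j7 -0.69 down [ 0.025 -0.021 -0.999] w 0.0853 F [-0.3 -0.6 -0.2]
shift cm [-0.26  0.45  2.32] dist 2.38
turn 1.2
```

View pics/c1.png

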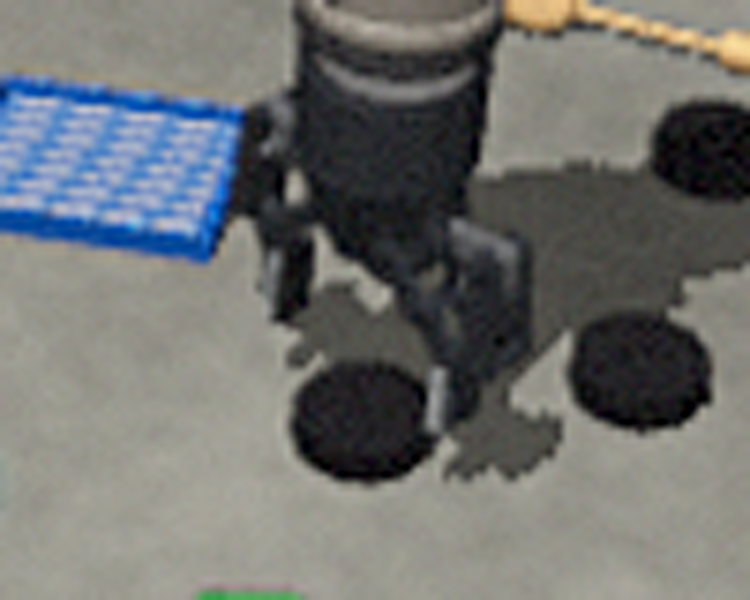

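Run:
```python
from h import *
g=grab("side")
print(ray(g,(230+362/7.5,140+420/7.5),.01))
c=np.array([.4357,-.0961]);a=np.radians(-25.8)
for z in(.025,.038):
  for s in(-1,0,1):
    u,v=proj(g,(*(c+s*.0425*np.array([np.cos(a),np.sin(a)])),z));print(z,s,(u-230)*7.5,(v-140)*7.5)
```

```text
[ 0.43382805 -0.09542104  0.01      ]
0.025 -1 434.29979072608745 440.55025610660886
0.025 0 360.1144794128584 391.15454767127085
0.025 1 288.770493961885 343.65071380486455
0.038 -1 436.47408480828574 416.8572737166678
0.038 0 361.70826059229273 367.5694428292795
0.038 1 289.8263531285096 320.1827747079914
```

```bash
python3 -m pendant '-0.3 0.2 0.8 0;-0.2 0.1 0.6 0;0 0 0.6 0;0 0 0.4 0;0 0 0 0;0 0 0 0'; python3 plan.py .4325 -.098 .0 -27
```

```text
clock: 11.58
tcp_pos: [0.4305, -0.0975, -0.0005]
orientation: [3.047, -0.699, 0.049]
contact_force: [-0.1, 0.6, -1.2]
grip_width: 0.0855
t 11.58 tcp [ 0.4305 -0.0975 -0.0005] yaw -25.8 j7 -0.72 down [ 0.027 -0.021 -0.999] w 0.0855 F [-0.1  0.6 -1.2]
shift cm [ 0.2  -0.04 -0.04] dist 0.21
turn 1.2
```

```bash
python3 -m pendant '0 0 0 0;0 0 0 0;0 0 0 0;0 0 0 0;0 0 0 0;0 0 0 0;0 0 0 0;0 0 0 0' 255 40;python3 -m pendant '0 0 -0.5 0;0 0 -1 0;0 0 -2 0;0 0 -2 0;0 0 -2 0;0 0 0 0;0 0 0 0'; python3 plan.py .6185 .212 .10 -27
```

```text
clock: 12.25
tcp_pos: [0.4312, -0.0975, 0.0005]
orientation: [3.047, -0.699, 0.051]
contact_force: [0.0, 0.7, 0.5]
grip_width: 0.0584
clock: 12.83
tcp_pos: [0.428, -0.0953, 0.0816]
orientation: [3.048, -0.698, 0.048]
contact_force: [0.2, -0.1, -0.1]
grip_width: 0.0584
t 12.83 tcp [ 0.428  -0.0953  0.0816] yaw -25.8 j7 -0.61 down [ 0.027 -0.021 -0.999] w 0.0584 F [ 0.2 -0.1 -0.1]
shift cm [  3.85 -35.95  -1.99] dist 36.21
turn 1.2
```

```bash
python3 -m pendant '0 0 -3.5 0;0 -2 -3.5 0;0 -3.9 -1 0;0.5 -4 0 0;0.5 -4 0 0;0.5 -4 0 0;0.5 -4 0 0;0.5 -4 0 0';python3 -m pendant '0.5 -4 0 0;0 -3 0 0;0 0 0 0;0 0 0 0;0 0 0 0'; python3 plan.py .6185 .212 .06 -27
```

```text
clock: 13.5
tcp_pos: [0.5603, 0.1253, 0.16]
orientation: [3.033, -0.727, 0.036]
contact_force: [-0.9, -0.5, 0.5]
grip_width: 0.0589
clock: 13.92
tcp_pos: [0.5979, 0.1994, 0.1543]
orientation: [3.041, -0.711, 0.028]
contact_force: [-0.3, 0.0, -0.9]
grip_width: 0.0585
t 13.92 tcp [0.5979 0.1994 0.1543] yaw -26.3 j7 -1.13 down [ 0.013 -0.022 -1.   ] w 0.0585 F [-0.3  0.  -0.9]
shift cm [ 1.08 -2.17  9.43] dist 9.74
turn 0.7
```

```bash
python3 -m pendant '0.5 -1 2 0;0.5 -1 2 0;0 0 2 0;0 0 2 0;0 0 1 0;0 0 0 0;0 0 0 0'; python3 plan.py .6185 .212 .03 -27
```

```text
clock: 14.5
tcp_pos: [0.6153, 0.1989, 0.0608]
orientation: [3.03, -0.724, 0.027]
contact_force: [-0.0, -0.2, 0.0]
grip_width: 0.0584
t 14.5 tcp [0.6153 0.1989 0.0608] yaw -26.9 j7 -1.18 down [ 0.011 -0.03  -0.999] w 0.0584 F [-0.  -0.2  0. ]
shift cm [-0.38 -1.38  3.04] dist 3.36
turn 0.1
```

```bash
python3 -m pendant '-0.3 -1 1 0;0 -0.6 1 0;0 -0.1 0.8 0;0 0 0 0;0 0 0 0'; python3 plan.py .6185 .212 .005 -27;  python3 - <<'E'
from h import *
g=grab("side")
cv2.imwrite("pics/c2.png",cv2.resize(g["color"][190:290,120:240],(720,600),interpolation=2)[:,:,::-1])
for X in((.6185,.212,.003),(.6185,.212,.023),(.6165,.2065,.0388),(.6165,.2065,.0588)):
    u,v=proj(g,X);print((u-120)*6,(v-190)*6)
E
```

```text
clock: 14.92
tcp_pos: [0.6231, 0.2161, 0.0333]
orientation: [3.032, -0.726, 0.034]
contact_force: [0.4, 0.3, -0.6]
grip_width: 0.0584
t 14.92 tcp [0.6231 0.2161 0.0333] yaw -26.9 j7 -1.22 down [ 0.016 -0.028 -0.999] w 0.0584 F [ 0.4  0.3 -0.6]
shift cm [-0.3   0.52  2.83] dist 2.89
turn 0.1
351.923634164101 364.95001597306907
346.46080472742005 335.6921744586223
352.2596159539241 304.5765565497453
346.69078253061264 273.9264967055251
```

View pics/c2.png

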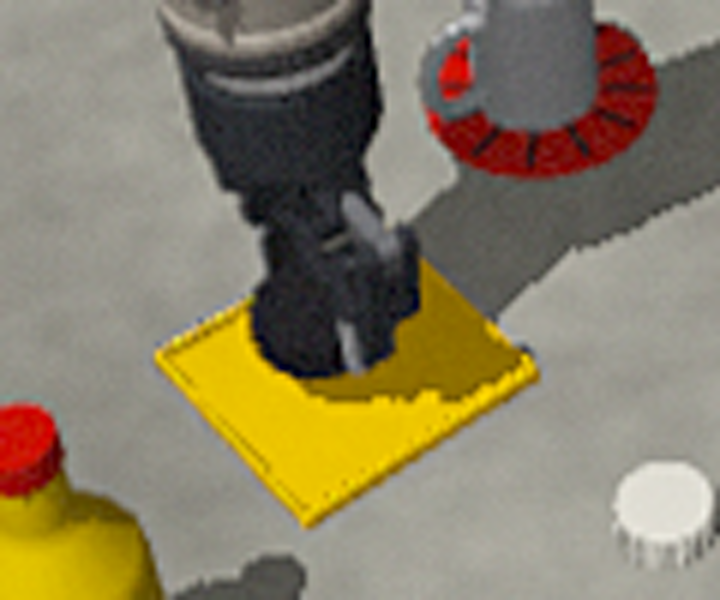

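```bash
python3 -m pendant '-0.3 0.7 1 0;0 0.3 0.8 0;0 0 0.4 0;0 0 0 0;0 0 0 0'; python3 plan.py .617 .209 .004 -27
```

```text
clock: 15.38
tcp_pos: [0.6173, 0.2083, 0.012]
orientation: [3.033, -0.727, 0.037]
contact_force: [-0.1, -1.1, 0.4]
grip_width: 0.0587
t 15.38 tcp [0.6173 0.2083 0.012 ] yaw -26.9 j7 -1.23 down [ 0.018 -0.027 -0.999] w 0.0587 F [-0.1 -1.1  0.4]
shift cm [-0.08 -0.06  0.79] dist 0.8
turn 0.1
```

```bash
python3 -m pendant '0 0 0.4 0;0 0 0.2 0;0 0 0 0;0 0 0 0'; python3 plan.py .617 .209 .004 -27; python3 -m pendant '0 0 0.15 0;0 0 0 0;0 0 0 0'; python3 plan.py .617 .209 .004 -27
```

```text
clock: 15.72
tcp_pos: [0.6185, 0.2088, 0.0064]
orientation: [3.034, -0.727, 0.04]
contact_force: [0.7, 0.4, -0.6]
grip_width: 0.058
t 15.72 tcp [0.6185 0.2088 0.0064] yaw -26.9 j7 -1.23 down [ 0.02  -0.027 -0.999] w 0.058 F [ 0.7  0.4 -0.6]
shift cm [-0.15  0.05  0.23] dist 0.28
turn 0.1
clock: 15.97
tcp_pos: [0.6189, 0.2091, 0.0051]
orientation: [3.035, -0.727, 0.04]
contact_force: [0.2, 0.2, -1.6]
grip_width: 0.0586
t 15.97 tcp [0.6189 0.2091 0.0051] yaw -26.9 j7 -1.23 down [ 0.02  -0.026 -0.999] w 0.0586 F [ 0.2  0.2 -1.6]
shift cm [-0.17  0.09  0.11] dist 0.22
turn 0.1
```

```bash
python3 -m pendant '-0.1 0 0.15 0;0 0 0 0;0 0 0 0'; python3 plan.py .617 .209 .003; python3 -m pendant '0 0 0.1 0;0 0 0 0;0 0 0 0'; python3 plan.py .617 .209 .003
```

```text
clock: 16.22
tcp_pos: [0.6181, 0.2096, 0.0036]
orientation: [3.035, -0.727, 0.041]
contact_force: [0.0, 0.2, -0.6]
grip_width: 0.0581
t 16.22 tcp [0.6181 0.2096 0.0036] yaw -26.9 j7 -1.23 down [ 0.021 -0.026 -0.999] w 0.0581 F [ 0.   0.2 -0.6]
shift cm [-0.07  0.1   0.06] dist 0.14
clock: 16.47
tcp_pos: [0.6182, 0.2098, 0.0033]
orientation: [3.035, -0.727, 0.042]
contact_force: [0.3, 0.3, -0.3]
grip_width: 0.0586
t 16.47 tcp [0.6182 0.2098 0.0033] yaw -26.9 j7 -1.23 down [ 0.021 -0.026 -0.999] w 0.0586 F [ 0.3  0.3 -0.3]
shift cm [-0.08  0.12  0.03] dist 0.15
```

Down at floor height, so I'll release to a partial opening (~80 mm) and rise.

```bash
python3 -m pendant '0 0 0 0;0 0 0 0;0 0 0 0;0 0 0 0;0 0 0 0;0 0 0 0' 15;python3 plan.py .617 .209 .003;  python3 -m pendant '0 0 -1 0;0 0 -2 0;0 0 -3 0;0 0 -3 0;0 0 -3 0;-2 2.7 -1 0;-2 2.7 0 0;-2 2.7 0 0';python3 -m pendant '-1.5 2 0 0;0 0 0 0;0 0 0 0' 0;python3 plan.py .452 .2415 .05
python3 - <<'E'
from h import *
g=grab("side");f=grab("top")
im=np.hstack([cv2.resize(g["color"][190:290,120:240],(480,400),interpolation=2),cv2.resize(f["color"][110:210,160:240],(320,400),interpolation=2)])
cv2.imwrite("pics/c3.png",im[:,:,::-1])
for F,roi in((f,(180,120,225,168)),(g,(140,220,210,275))):
  for c in blobs(F,[0,0,0],[180,255,65],60,roi): print(cv2.boundingRect(c),fit(F,c,.013))
for c in blobs(f,[0,0,125],[180,60,255],60,(175,175,210,210)): print("white",cv2.boundingRect(c),fit(f,c,.01))
E
```

```text
clock: 16.97
tcp_pos: [0.6184, 0.2098, 0.0031]
orientation: [3.035, -0.727, 0.042]
contact_force: [0.3, 1.1, -0.9]
grip_width: 0.0803
t 16.97 tcp [0.6184 0.2098 0.0031] yaw -26.9 j7 -1.23 down [ 0.021 -0.026 -0.999] w 0.0803 F [ 0.3  1.1 -0.9]
shift cm [-0.09  0.13  0.01] dist 0.16
clock: 17.63
tcp_pos: [0.5281, 0.1718, 0.1428]
orientation: [3.042, -0.726, 0.049]
contact_force: [0.4, -0.0, 0.7]
grip_width: 0.0806
clock: 17.88
tcp_pos: [0.4995, 0.1568, 0.1454]
orientation: [3.039, -0.726, 0.051]
contact_force: [-0.9, 0.5, 1.2]
grip_width: 0.0856
t 17.88 tcp [0.4995 0.1568 0.1454] yaw -26.9 j7 -1.15 down [ 0.028 -0.024 -0.999] w 0.0856 F [-0.9  0.5  1.2]
shift cm [-8.4  -5.5   9.19] dist 13.61
(212, 144, 13, 24) [574.2 145.1  86.   33.6  15.6]
(167, 239, 22, 20) [620.6 212.5  69.1  56.4 118.6]
white (175, 186, 20, 24) [433.1 271.   82.2  54.  130.2]
```

View pics/c3.png

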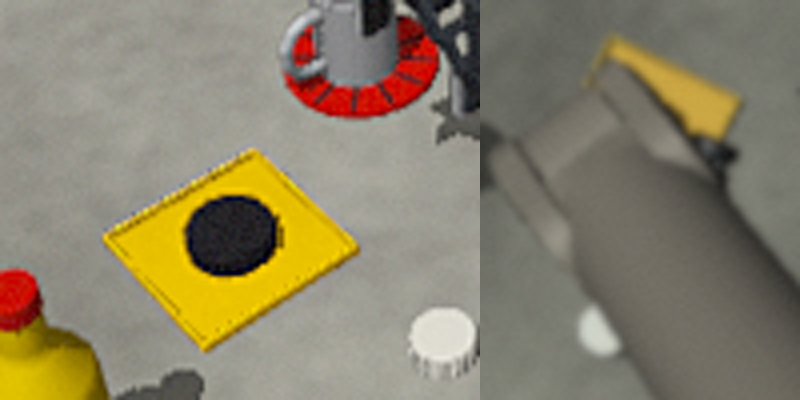

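The big cap lies flat and centred in the tray; the side fit gives (0.620, 0.212). Next is the small white cap at about (0.452, 0.2415).

```bash
python3 -m pendant '-2.8 -1.8 1 0;-2.8 -1.8 1 0;-2.8 -1.8 1 0;0 0 1 0;0 0 1 0;0 0 0 0;0 0 0 0' 40; python3 plan.py .452 .2415 .05 -27
```

```text
clock: 18.57
tcp_pos: [0.4584, 0.2505, 0.0904]
orientation: [3.045, -0.734, 0.058]
contact_force: [-0.7, 0.1, 1.3]
grip_width: 0.0721
t 18.57 tcp [0.4584 0.2505 0.0904] yaw -27.1 j7 -1.42 down [ 0.034 -0.017 -0.999] w 0.0721 F [-0.7  0.1  1.3]
shift cm [-0.31  1.1   4.03] dist 4.19
turn -0.1
```

```bash
python3 -m pendant '-0.3 0.8 1.5 0;-0.2 0.4 1.5 0;0 0 1.2 0;0 0 0.5 0;0 0 0 0;0 0 0 0'; python3 plan.py .452 .2415 .0 -27;  python3 - <<'E'
from h import *
g=grab("side")
cv2.imwrite("pics/w1.png",cv2.resize(g["color"][230:310,180:280],(750,600),interpolation=2)[:,:,::-1])
for c in blobs(g,[0,0,150],[180,60,255],60,(215,260,246,290)): print("white",cv2.boundingRect(c),fit(g,c,.01))
E
```

```text
clock: 19.07
tcp_pos: [0.4567, 0.2389, 0.0432]
orientation: [3.044, -0.748, 0.065]
contact_force: [-0.2, -0.0, 0.9]
grip_width: 0.0723
t 19.07 tcp [0.4567 0.2389 0.0432] yaw -27.6 j7 -1.48 down [ 0.038 -0.016 -0.999] w 0.0723 F [-0.2 -0.   0.9]
shift cm [-0.71 -0.    4.3 ] dist 4.36
turn -0.6
white (215, 260, 31, 30) [455.6 237.3  96.1  74.5 115.5]
```

View pics/w1.png

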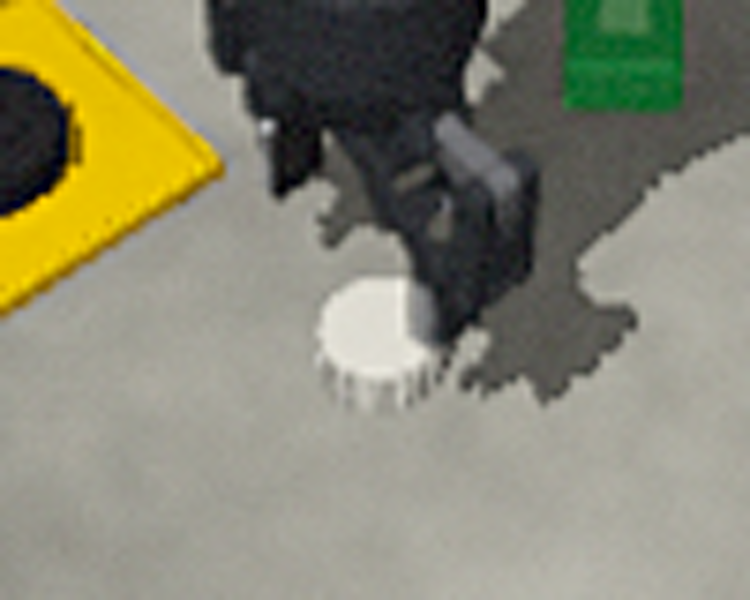

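```bash
python3 -m pendant '-0.4 0 1 0;-0.3 -0.1 1 0;0 0 1 0;0 0 0.6 0;0 0 0 0;0 0 0 0'; python3 plan.py .452 .2415 .002 -27
```

```text
clock: 19.62
tcp_pos: [0.4532, 0.2442, 0.0047]
orientation: [3.046, -0.748, 0.068]
contact_force: [-0.6, 0.4, -0.0]
grip_width: 0.0722
t 19.62 tcp [0.4532 0.2442 0.0047] yaw -27.6 j7 -1.54 down [ 0.041 -0.014 -0.999] w 0.0722 F [-0.6  0.4 -0. ]
shift cm [0.   0.3  0.27] dist 0.4
turn -0.6
```

```bash
python3 -m pendant '0 0.3 0.2 0;0 0 0 0;0 0 0 0'; python3 plan.py .452 .2415 .002 -27;python3 -m pendant '0 0 0 0;0 0 0 0;0 0 0 0;0 0 0 0;0 0 0 0;0 0 0 0;0 0 0 0;0 0 0 0' 255 30;python3 -m pendant '0 0 -0.5 0;0 0 -1 0;0 0 -2 0;0 0 -3 0;0 0 -3 0;0 0 0 0;0 0 0 0'; python3 plan.py .620 .212 .10 -27
```

```text
clock: 19.87
tcp_pos: [0.4517, 0.2414, 0.0024]
orientation: [3.046, -0.747, 0.068]
contact_force: [-0.3, -0.0, 0.2]
grip_width: 0.072
t 19.87 tcp [0.4517 0.2414 0.0024] yaw -27.6 j7 -1.55 down [ 0.041 -0.014 -0.999] w 0.072 F [-0.3 -0.   0.2]
shift cm [ 0.02 -0.02  0.04] dist 0.05
turn -0.6
clock: 20.53
tcp_pos: [0.4527, 0.2415, 0.0037]
orientation: [3.047, -0.749, 0.071]
contact_force: [0.2, 0.5, 0.3]
grip_width: 0.0406
clock: 21.12
tcp_pos: [0.447, 0.2429, 0.1054]
orientation: [3.047, -0.746, 0.068]
contact_force: [-0.1, -0.3, -0.2]
grip_width: 0.0411
t 21.12 tcp [0.447  0.2429 0.1054] yaw -27.5 j7 -1.42 down [ 0.041 -0.014 -0.999] w 0.0411 F [-0.1 -0.3 -0.2]
shift cm [16.73 -5.25  1.29] dist 17.58
turn -0.5
```

```bash
python3 -m pendant '3.6 -1.1 0 0;3.6 -1.1 0 0;3.6 -1.1 0.3 0;3.6 -1.1 0.5 0;1 -0.3 0.5 0;0 0 0 0;0 0 0 0;0 0 0 0'; python3 plan.py .620 .212 .06 -27
```

```text
clock: 21.78
tcp_pos: [0.6081, 0.2117, 0.0979]
orientation: [3.046, -0.737, 0.064]
contact_force: [-0.9, 0.2, -1.7]
grip_width: 0.0411
t 21.78 tcp [0.6081 0.2117 0.0979] yaw -27.2 j7 -1.2 down [ 0.038 -0.017 -0.999] w 0.0411 F [-0.9  0.2 -1.7]
shift cm [ 0.89 -0.56  3.83] dist 3.98
turn -0.2
```

```bash
python3 -m pendant '0.7 -0.6 1 0;0.3 -0.3 1 0;0 0 1 0;0 0 0.5 0;0 0 0 0;0 0 0 0'; python3 plan.py .620 .212 .026 -27;  python3 - <<'E'
from h import *
g=grab("side")
cv2.imwrite("pics/w2.png",cv2.resize(g["color"][190:270,120:220],(750,600),interpolation=2)[:,:,::-1])
E
```

```text
clock: 22.28
tcp_pos: [0.6178, 0.2179, 0.0589]
orientation: [3.047, -0.726, 0.058]
contact_force: [-0.2, 1.3, 0.9]
grip_width: 0.0407
t 22.28 tcp [0.6178 0.2179 0.0589] yaw -26.8 j7 -1.22 down [ 0.034 -0.017 -0.999] w 0.0407 F [-0.2  1.3  0.9]
shift cm [0.34 0.43 3.31] dist 3.35
turn 0.2
```

View pics/w2.png

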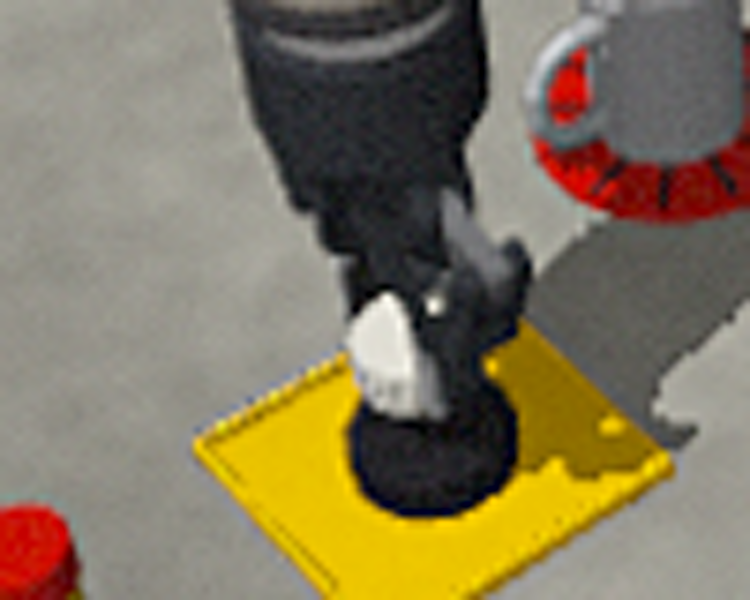

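Run:
```python
from h import *
g=grab("side")
q=lambda X:[round(((u-a)*7.5)) for u,a in zip(proj(g,X),(120,190))]
for z in (.056,.066,.076): print("tcp",z,q((.6178,.2179,z)))
for X in((.620,.212,.023),(.6185,.212,.023)): print("big top",q(X))
# white left edge
im=g["color"][190:270,120:220]
m=cv2.inRange(cv2.cvtColor(im,cv2.COLOR_RGB2HSV),np.array([0,0,150]),np.array([180,60,255]))
x=np.where(m[40:56,40:60].any(0))[0]+40;print("white cols*7.5",x.min()*7.5,x.max()*7.5)
u,v=120+348/7.5+0,0
# radius in px
a=q((.6178,.2179,.066));b=q((.6178+.021*.938,.2179+.021*.346,.066));print(a,b)
# big cap rows/cols
m=cv2.inRange(cv2.cvtColor(im,cv2.COLOR_RGB2HSV),np.array([0,0,0]),np.array([180,255,65]))
for v in range(52,70): 
    k=np.where(m[v,40:75])[0]+40
    if len(k):print(v*7.5,k.min()*7.5,k.max()*7.5)
```

```text
tcp 0.056 [415, 369]
tcp 0.066 [411, 350]
tcp 0.076 [407, 330]
big top [429, 418]
big top [433, 420]
white cols*7.5 300.0 435.0
[411, 350] [350, 349]
390.0 442.5 495.0
397.5 442.5 502.5
405.0 360.0 502.5
412.5 360.0 510.0
420.0 352.5 510.0
427.5 352.5 510.0
435.0 352.5 510.0
442.5 352.5 510.0
450.0 352.5 510.0
457.5 352.5 510.0
465.0 352.5 502.5
472.5 360.0 502.5
480.0 360.0 495.0
487.5 360.0 495.0
495.0 367.5 480.0
502.5 382.5 465.0
510.0 397.5 450.0
```

```bash
python3 -m pendant '0.2 0.4 1 0;0 0.1 1 0;0 0 0.6 0;0 0 0 0;0 0 0 0'; python3 plan.py .619 .212 .026 -27
```

```text
clock: 22.8
tcp_pos: [0.6191, 0.211, 0.0318]
orientation: [3.048, -0.728, 0.061]
contact_force: [-0.8, 0.4, 0.6]
grip_width: 0.0405
t 22.8 tcp [0.6191 0.211  0.0318] yaw -26.9 j7 -1.23 down [ 0.036 -0.017 -0.999] w 0.0405 F [-0.8  0.4  0.6]
shift cm [-0.08 -0.08  0.58] dist 0.59
turn 0.1
```

```bash
python3 -m pendant '-0.1 -0.1 0.25 0;0 0 0.1 0;0 0 0 0;0 0 0 0'; python3 plan.py .619 .212 .026; python3 -m pendant '0 0 0.15 0;0 0 0 0;0 0 0 0'; python3 plan.py .619 .212 .026; python3 -m pendant '0 0 0.1 0;0 0 0 0;0 0 0 0'; python3 plan.py .619 .212 .026
```

```text
clock: 23.13
tcp_pos: [0.6189, 0.2126, 0.028]
orientation: [3.048, -0.728, 0.061]
contact_force: [-0.5, -0.1, -0.4]
grip_width: 0.0406
t 23.13 tcp [0.6189 0.2126 0.028 ] yaw -26.9 j7 -1.23 down [ 0.036 -0.016 -0.999] w 0.0406 F [-0.5 -0.1 -0.4]
shift cm [0.03 0.05 0.2 ] dist 0.21
clock: 23.38
tcp_pos: [0.6194, 0.2131, 0.027]
orientation: [3.049, -0.728, 0.063]
contact_force: [0.5, -0.4, -0.1]
grip_width: 0.0404
t 23.38 tcp [0.6194 0.2131 0.027 ] yaw -26.9 j7 -1.24 down [ 0.037 -0.016 -0.999] w 0.0404 F [ 0.5 -0.4 -0.1]
shift cm [0.01 0.11 0.1 ] dist 0.15
clock: 23.63
tcp_pos: [0.6197, 0.2132, 0.0265]
orientation: [3.049, -0.728, 0.064]
contact_force: [0.3, 0.7, -0.2]
grip_width: 0.0404
t 23.63 tcp [0.6197 0.2132 0.0265] yaw -26.9 j7 -1.24 down [ 0.038 -0.016 -0.999] w 0.0404 F [ 0.3  0.7 -0.2]
shift cm [-0.01  0.14  0.05] dist 0.14
```

```bash
python3 -m pendant '0 0 0 0;0 0 0 0;0 0 0 0;0 0 0 0;0 0 0 0;0 0 0 0' 60;  python3 -m pendant '0 0 -1 0;0 0 -2 0;0 0 -3 0;0 0 -3 0;0 0 -3 0;-2 2.7 -1 0;-2 2.7 0 0;-2 2.7 0 0';python3 -m pendant '-1 1.5 0 0;0 0 0 0;0 0 0 0' 0;python3 plan.py .424 .069 .12 18.5
python3 - <<'E'
from h import *
g=grab("side");f=grab("top")
im=np.hstack([cv2.resize(g["color"][190:270,120:220],(500,400),interpolation=2),cv2.resize(f["color"][160:230,200:260],(300,400),interpolation=2)])
cv2.imwrite("pics/w3.png",im[:,:,::-1])
for c in blobs(g,[0,0,200],[180,60,255],40,(150,220,210,265)): print("white",cv2.boundingRect(c),fit(g,c,.043))
for c in blobs(g,[40,150,60],[85,255,255],40,(240,210,290,255)): print("soap",cv2.boundingRect(c),fit(g,c,.028))
E
```

```text
clock: 24.13
tcp_pos: [0.6198, 0.2132, 0.0264]
orientation: [3.049, -0.728, 0.064]
contact_force: [-0.4, 0.2, -0.4]
grip_width: 0.0657
clock: 24.8
tcp_pos: [0.5271, 0.1736, 0.1642]
orientation: [-3.055, 0.727, -0.071]
contact_force: [0.3, -0.2, -0.3]
grip_width: 0.0654
clock: 25.05
tcp_pos: [0.5056, 0.1611, 0.1664]
orientation: [3.052, -0.726, 0.073]
contact_force: [1.1, 0.1, 0.8]
grip_width: 0.0856
t 25.05 tcp [0.5056 0.1611 0.1664] yaw -26.8 j7 -1.14 down [ 0.045 -0.014 -0.999] w 0.0856 F [1.1 0.1 0.8]
shift cm [-3.35 11.93  4.4 ] dist 13.15
turn -45.3
white (168, 236, 16, 12) [620.6 214.6  39.5  38.7  21.3]
soap (255, 219, 16, 26) [423.   81.9  96.5  41.3 109.1]
```

View pics/w3.png

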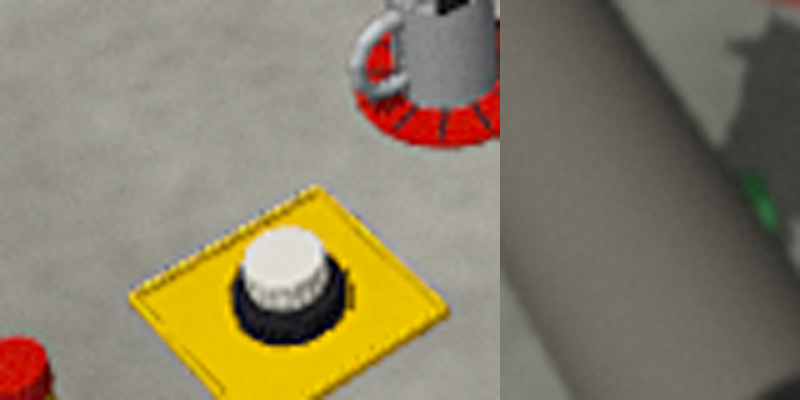

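The white cap sits centred on the black one in the tray. Next is the soap.

```bash
python3 -m pendant '-0.9 3.4 0.5 0;-0.9 3.4 0.5 0;-0.9 3.4 0.5 0;-0.5 1.2 0.5 0;0 0 0 -7;0 0 0 -7;0 0 0 -7;0 0 0 -7';python3 -m pendant '0 0 0 -7;0 0 0 -7;0 0 0 0;0 0 0 0'; python3 plan.py .424 .069 .09 18.5
```

```text
clock: 25.82
tcp_pos: [0.4341, 0.0774, 0.1432]
orientation: [3.135, 0.059, 0.078]
contact_force: [0.3, -0.4, -0.4]
grip_width: 0.0855
clock: 26.15
tcp_pos: [0.4392, 0.0804, 0.1437]
orientation: [3.101, 0.452, 0.08]
contact_force: [0.2, 0.5, 0.2]
grip_width: 0.0853
t 26.15 tcp [0.4392 0.0804 0.1437] yaw 16.6 j7 -0.28 down [ 0.051  0.    -0.999] w 0.0853 F [0.2 0.5 0.2]
shift cm [-2.04  0.58  5.29] dist 5.7
turn -1.9
```

```bash
python3 -m pendant '-1 0.3 1.5 -2;-1 0.3 1.5 0;-0.3 0 1.5 0;0 0 1 0;0 0 0 0;0 0 0 0' 40; python3 plan.py .424 .069 .05 18.5
```

```text
clock: 26.65
tcp_pos: [0.4269, 0.0703, 0.0869]
orientation: [3.1, 0.476, 0.088]
contact_force: [0.2, 0.2, 0.2]
grip_width: 0.0725
t 26.65 tcp [0.4269 0.0703 0.0869] yaw 17.5 j7 -0.35 down [ 0.056  0.004 -0.998] w 0.0725 F [0.2 0.2 0.2]
shift cm [-0.52 -0.01  3.66] dist 3.7
turn -1.0
```

```bash
python3 -m pendant '-0.4 0 1.5 -1;-0.2 0 1.5 0;0 0 0.8 0;0 0 0 0;0 0 0 0'; python3 plan.py .424 .069 .01 18.5;  python3 - <<'E'
from h import *
g=grab("side");f=grab("top")
im=np.hstack([cv2.resize(g["color"][180:260,210:310],(500,400),interpolation=2),cv2.resize(f["color"][160:230,220:280],(300,400),interpolation=2)])
cv2.imwrite("pics/s1.png",im[:,:,::-1])
E
```

```text
clock: 27.07
tcp_pos: [0.4282, 0.0708, 0.0505]
orientation: [3.097, 0.493, 0.099]
contact_force: [0.2, -0.6, 0.4]
grip_width: 0.072
t 27.07 tcp [0.4282 0.0708 0.0505] yaw 18.1 j7 -0.43 down [ 0.063  0.006 -0.998] w 0.072 F [ 0.2 -0.6  0.4]
shift cm [-0.7  -0.02  4.02] dist 4.08
turn -0.4
```

View pics/s1.png

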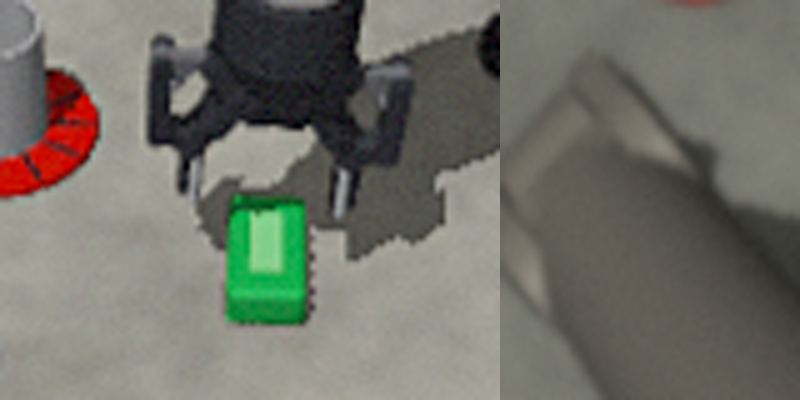

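```bash
python3 -m pendant '-0.5 0 1 0;-0.2 0 1 0;-0.1 0 1 0;0 0 0.8 0;0 0 0 0;0 0 0 0'; python3 plan.py .424 .069 .005 18.5
```

```text
clock: 27.67
tcp_pos: [0.4278, 0.0692, 0.0154]
orientation: [3.097, 0.489, 0.115]
contact_force: [0.1, 0.3, -0.6]
grip_width: 0.072
t 27.67 tcp [0.4278 0.0692 0.0154] yaw 18.0 j7 -0.53 down [ 0.073  0.007 -0.997] w 0.072 F [ 0.1  0.3 -0.6]
shift cm [-0.44 -0.11  1.01] dist 1.11
turn -0.5
```

```bash
python3 -m pendant '-0.3 0 0.5 0;-0.1 0 0.4 0;0 0 0.2 0;0 0 0 0;0 0 0 0'; python3 plan.py .424 .069 .005 18.5; python3 -c "
from bench import r
print(r.get_obs()['joints'].round(3))"
```

```text
clock: 28.08
tcp_pos: [0.4259, 0.0682, 0.0046]
orientation: [3.097, 0.488, 0.119]
contact_force: [0.4, 0.3, -0.4]
grip_width: 0.0719
t 28.08 tcp [0.4259 0.0682 0.0046] yaw 18.0 j7 -0.56 down [ 0.076  0.008 -0.997] w 0.0719 F [ 0.4  0.3 -0.4]
shift cm [-0.15 -0.13 -0.05] dist 0.21
turn -0.5
[ 0.028  0.481 -0.402  2.311  0.587  0.364 -0.561]
```

```bash
python3 -m pendant '0 0 0 0;0 0 0 0;0 0 0 0;0 0 0 0;0 0 0 0;0 0 0 0;0 0 0 0' 255 40;python3 plan.py .424 .069 .005;python3 -m pendant '0 0 -0.5 0;0 0 -1 0;0 0 -2 0;0 0 -3 0;0 0 -3 0;0 0 -3 0;0 0 0 0;0 0 0 0'; python3 plan.py .5 -.11 .14 98.2;  python3 - <<'E'
from h import *
g=grab("side")
cv2.imwrite("pics/s2.png",cv2.resize(g["color"][150:250,210:310],(500,500),interpolation=2)[:,:,::-1])
E
```

```text
clock: 28.67
tcp_pos: [0.4262, 0.0683, 0.0056]
orientation: [3.096, 0.488, 0.121]
contact_force: [0.2, 0.2, -0.2]
grip_width: 0.045
t 28.67 tcp [0.4262 0.0683 0.0056] yaw 18.0 j7 -0.56 down [ 0.077  0.007 -0.997] w 0.045 F [ 0.2  0.2 -0.2]
shift cm [-0.19 -0.13  0.04] dist 0.24
clock: 29.33
tcp_pos: [0.4137, 0.0677, 0.1357]
orientation: [3.097, 0.492, 0.11]
contact_force: [-0.2, -0.7, -1.5]
grip_width: 0.0446
t 29.33 tcp [0.4137 0.0677 0.1357] yaw 18.1 j7 -0.23 down [ 0.07   0.007 -0.998] w 0.0446 F [-0.2 -0.7 -1.5]
shift cm [ 2.71 19.57  0.05] dist 19.76
turn -80.1
```

View pics/s2.png

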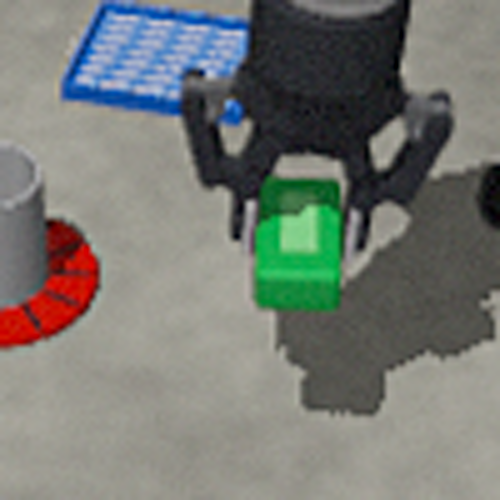

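```bash
python3 -m pendant '0.6 3.9 0 0;0.6 3.9 0 0;0.6 3.9 0 0;0.6 3.9 0 0;0.3 3 0 0;0 0 0 -7;0 0 0 -7;0 0 0 -7';python3 -m pendant '0 0 0 -7;0 0 0 -7;0 0 0 -7;0 0 0 -7;0 0 0 -7;0 0 0 -7;0 0 0 0;0 0 0 0'; python3 plan.py .6055 -.228 .11 98.2
```

```text
clock: 30.05
tcp_pos: [0.4977, -0.1079, 0.1308]
orientation: [2.939, 1.072, 0.091]
contact_force: [-0.4, 1.1, 0.0]
grip_width: 0.0446
clock: 30.72
tcp_pos: [0.4905, -0.1071, 0.1173]
orientation: [2.337, 2.079, 0.062]
contact_force: [0.1, 0.4, -0.5]
grip_width: 0.0452
t 30.72 tcp [ 0.4905 -0.1071  0.1173] yaw 83.3 j7 1.17 down [ 0.038  0.017 -0.999] w 0.0452 F [ 0.1  0.4 -0.5]
shift cm [-10.68  12.8    0.97] dist 16.7
turn -14.9
```

```bash
python3 -m pendant '-2.6 3.1 0 0;-2.6 3.1 0 0;-2.6 3.1 0 0;-2.2 2.7 0 0;0 0 0 -7;0 0 0 -7;0 0 0 0;0 0 0 0'; python3 plan.py .6055 -.228 .06 98.2
```

```text
clock: 31.38
tcp_pos: [0.5973, -0.2243, 0.1093]
orientation: [2.093, 2.335, 0.046]
contact_force: [0.1, 0.7, -1.0]
grip_width: 0.0448
t 31.38 tcp [ 0.5973 -0.2243  0.1093] yaw 96.3 j7 1.54 down [ 0.024  0.018 -1.   ] w 0.0448 F [ 0.1  0.7 -1. ]
shift cm [-0.53  0.65  4.94] dist 5.01
turn -1.9
```

```bash
python3 -m pendant '-0.5 0.6 1.3 -2;0 0 1.3 0;0 0 1.2 0;0 0 0.7 0;0 0 0 0;0 0 0 0'; python3 plan.py .6055 -.228 .03 98.2;  python3 - <<'E'
from h import *
g=grab("side")
cv2.imwrite("pics/s3.png",cv2.resize(g["color"][110:190,200:300],(750,600),interpolation=2)[:,:,::-1])
from bench import r
p=r.get_obs()["tcp_pos"]
q=lambda X:[round(((u-a)*7.5)) for u,a in zip(proj(g,X),(200,110))]
print("soap exp",[q((p[0],p[1],p[2]-.005+h)) for h in(0,.014,.028)],"box ctr",q((.6055,-.228,.01)),q((.6055,-.228,.016)))
E
```

```text
clock: 31.88
tcp_pos: [0.6022, -0.2243, 0.0596]
orientation: [2.074, 2.357, 0.042]
contact_force: [1.0, 0.6, -0.5]
grip_width: 0.0448
t 31.88 tcp [ 0.6022 -0.2243  0.0596] yaw 97.3 j7 1.52 down [ 0.019  0.019 -1.   ] w 0.0448 F [ 1.   0.6 -0.5]
shift cm [-0.45  0.22  2.96] dist 3.0
turn -0.9
soap exp [[332, 313], [332, 288], [332, 262]] box ctr [329, 385] [329, 375]
```

View pics/s3.png

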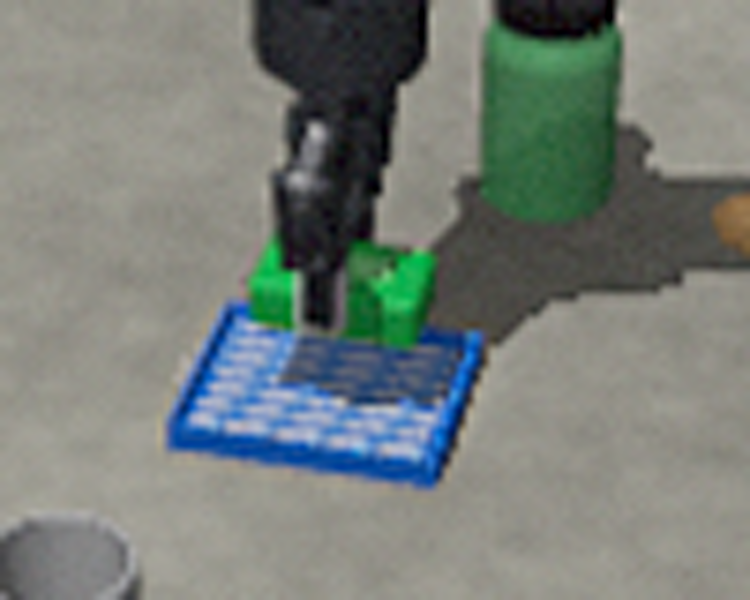

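```bash
python3 -m pendant '-0.3 0.4 1 0;0 0.1 1 0;0 0 0.5 0;0 0 0 0;0 0 0 0'; python3 plan.py .607 -.227 .015 98.2
```

```text
clock: 32.35
tcp_pos: [0.6095, -0.2265, 0.0335]
orientation: [2.074, 2.354, 0.043]
contact_force: [0.0, 0.3, -1.1]
grip_width: 0.0449
t 32.35 tcp [ 0.6095 -0.2265  0.0335] yaw 97.3 j7 1.5 down [ 0.021  0.018 -1.   ] w 0.0449 F [ 0.   0.3 -1.1]
shift cm [-0.05 -0.3   1.85] dist 1.87
turn -0.9
```

```bash
python3 -m pendant '0 -0.2 0.6 0;0 0 0.5 0;0 0 0.2 0;0 0 0 0;0 0 0 0'; python3 plan.py .607 -.227 .015 98.2;  python3 - <<'E'
from h import *
g=grab("side")
cv2.imwrite("pics/s4.png",cv2.resize(g["color"][110:190,200:300],(750,600),interpolation=2)[:,:,::-1])
E
```

```text
clock: 32.77
tcp_pos: [0.6076, -0.2266, 0.0193]
orientation: [2.074, 2.354, 0.043]
contact_force: [-0.1, -0.3, -0.9]
grip_width: 0.0446
t 32.77 tcp [ 0.6076 -0.2266  0.0193] yaw 97.2 j7 1.49 down [ 0.021  0.018 -1.   ] w 0.0446 F [-0.1 -0.3 -0.9]
shift cm [-0.04 -0.07  0.43] dist 0.43
turn -1.0
```

View pics/s4.png

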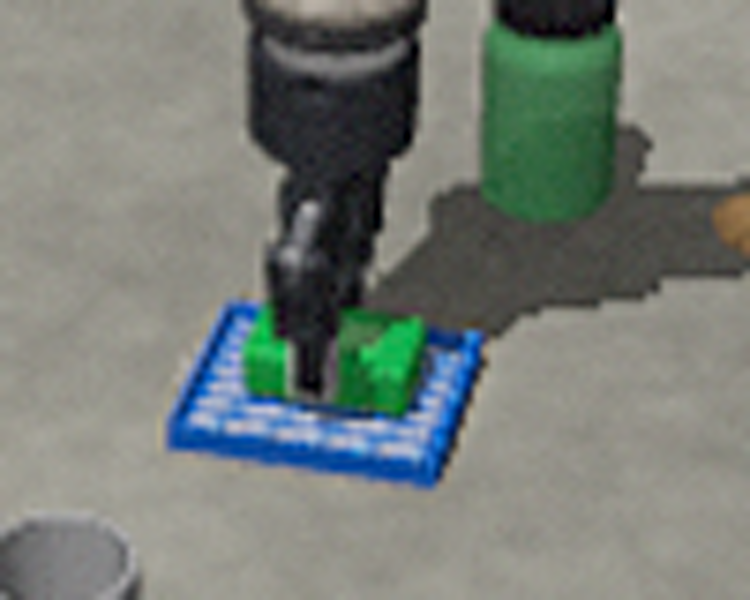

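```bash
python3 -m pendant '0 0 0.3 0;0 0 0.1 0;0 0 0 0;0 0 0 0'; python3 plan.py .607 -.227 .015;python3 -m pendant '0 0 0.1 0;0 0 0 0;0 0 0 0'; python3 plan.py .607 -.227 .015;python3 -m pendant '0 0 0.1 0;0 0 0 0;0 0 0 0'; python3 plan.py .607 -.227 .015
```

```text
clock: 33.15
tcp_pos: [0.6084, -0.2267, 0.0167]
orientation: [2.073, 2.352, 0.043]
contact_force: [0.8, 0.5, -0.8]
grip_width: 0.0445
t 33.15 tcp [ 0.6084 -0.2267  0.0167] yaw 97.2 j7 1.48 down [ 0.023  0.017 -1.   ] w 0.0445 F [ 0.8  0.5 -0.8]
shift cm [-0.02 -0.14  0.16] dist 0.22
clock: 33.4
tcp_pos: [0.6086, -0.2267, 0.0166]
orientation: [2.073, 2.351, 0.043]
contact_force: [0.1, -0.9, -0.1]
grip_width: 0.0446
t 33.4 tcp [ 0.6086 -0.2267  0.0166] yaw 97.2 j7 1.48 down [ 0.023  0.016 -1.   ] w 0.0446 F [ 0.1 -0.9 -0.1]
shift cm [-0.01 -0.17  0.16] dist 0.23
clock: 33.65
tcp_pos: [0.6088, -0.2267, 0.0165]
orientation: [2.073, 2.351, 0.043]
contact_force: [-0.7, -0.2, 0.9]
grip_width: 0.0448
t 33.65 tcp [ 0.6088 -0.2267  0.0165] yaw 97.2 j7 1.48 down [ 0.023  0.016 -1.   ] w 0.0448 F [-0.7 -0.2  0.9]
shift cm [-0.01 -0.19  0.15] dist 0.24
```

Descent has stopped, so the soap is on the floor. Releasing with a small opening that stays inside the box walls.

```bash
python3 -m pendant '0 0 0 0;0 0 0 0;0 0 0 0;0 0 0 0' 85;  python3 -m pendant '0 0 -0.5 0;0 0 -1.5 0;0 0 -3 0;0 0 -3 0;0 0 -3 0;0 0 -3 0;0 0 -3 0;0 0 0 0';python3 plan.py .45 -.3 .2
```

```text
clock: 33.98
tcp_pos: [0.6094, -0.2268, 0.016]
orientation: [2.073, 2.35, 0.044]
contact_force: [-0.1, 1.0, -0.2]
grip_width: 0.0567
clock: 34.65
tcp_pos: [0.6044, -0.2279, 0.1985]
orientation: [2.071, 2.355, 0.045]
contact_force: [1.7, 0.1, 0.8]
grip_width: 0.0571
t 34.65 tcp [ 0.6044 -0.2279  0.1985] yaw 97.4 j7 1.62 down [ 0.023  0.018 -1.   ] w 0.0571 F [1.7 0.1 0.8]
shift cm [ -5.17 -16.23  -0.64] dist 17.04
```

```bash
python3 -m pendant '-1.7 -3.7 -0.3 0;-1.7 -3.7 -0.3 0;-1.7 -3.7 -0.3 0;-1.7 -3.7 -0.3 0;-1.7 -3.7 -0.3 0;-1.7 -3.7 -0.3 0;-1.7 -3.7 -0.3 0;-1.7 -2.5 0 0' 0;python3 -m pendant '-3 0 0 0;-3 0 0 0;-3 0 0 0;0 0 0 0;0 0 0 0'
python3 - <<'E'
from h import *
f=grab("top","end_top");g=grab("side","end_side")
for n,lo,hi,z,roi in [("white",[0,0,125],[180,60,255],.033,(185,125,215,160)),("black",[0,0,0],[180,255,65],.013,(185,125,218,162)),("soap",[45,100,40],[88,255,255],.024,(310,120,355,175)),("box",[100,80,40],[135,255,255],.008,(300,110,360,180)),("tray",[18,120,60],[36,255,255],.0045,(170,110,232,172)),("triv",[0,100,50],[12,255,255],.004,(230,115,285,170))]:
    for c in blobs(f,lo,hi,30,roi)[:1]: print(n,cv2.boundingRect(c),fit(f,c,z))
im=np.hstack([cv2.resize(f["color"][110:180,170:270],(500,350),interpolation=2),cv2.resize(f["color"][110:180,305:365],(300,350),interpolation=2)])
im2=np.hstack([cv2.resize(g["color"][125:225,140:240],(250,250),interpolation=2),cv2.resize(g["color"][140:190,215:275],(300,250),interpolation=2),cv2.resize(g["color"][220:280,140:200],(250,250),interpolation=2)])
cv2.imwrite("pics/end_crop.png",np.vstack([im,im2])[:,:,::-1])
E
```

```text
clock: 35.32
tcp_pos: [0.342, -0.3966, 0.2212]
orientation: [2.034, 2.364, 0.056]
contact_force: [-0.3, -0.9, -0.9]
grip_width: 0.0853
clock: 35.73
tcp_pos: [0.3443, -0.4958, 0.2253]
orientation: [2.05, 2.348, 0.042]
contact_force: [0.4, 1.1, -0.1]
grip_width: 0.0853
white (193, 134, 13, 13) [620.4 212.6  40.5  39.6   0.8]
black (195, 137, 15, 14) [608.1 200.9  50.1  27.9 133.1]
soap (325, 133, 17, 25) [ 605.3 -231.4   81.3   47.     8.2]
box (314, 125, 37, 42) [ 606.6 -228.8  130.6  108.6    8.4]
tray (177, 120, 48, 47) [619.  212.1 125.9 123.2  63.2]
triv (241, 126, 36, 35) [611.3  12.6 119.5 104.8 118.2]
```

View pics/end_crop.png

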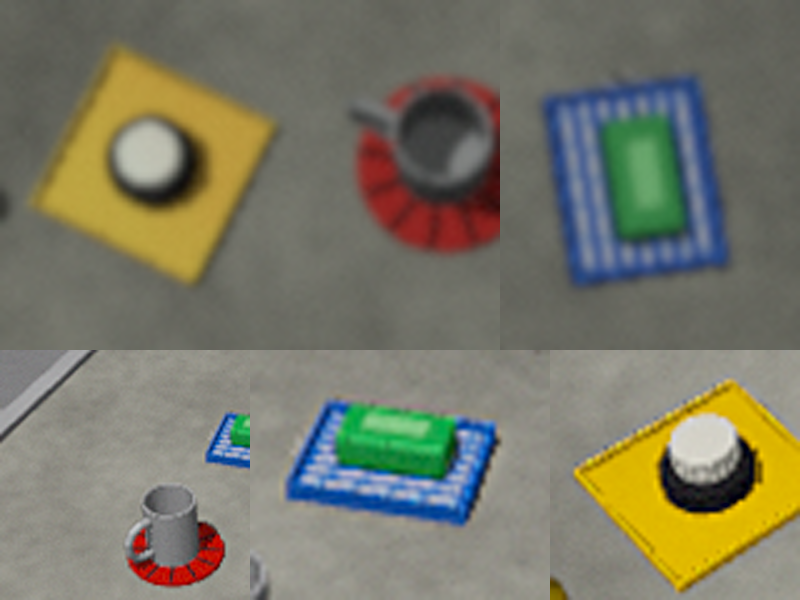

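View pics/end_side.png

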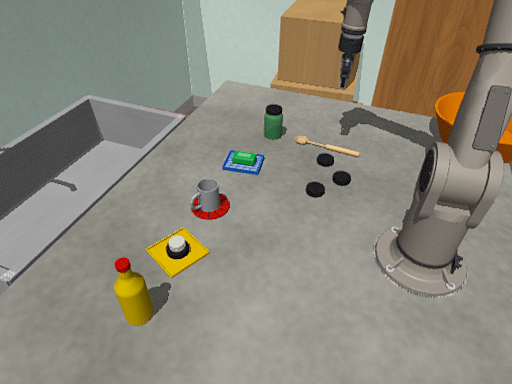

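View pics/end_top.png

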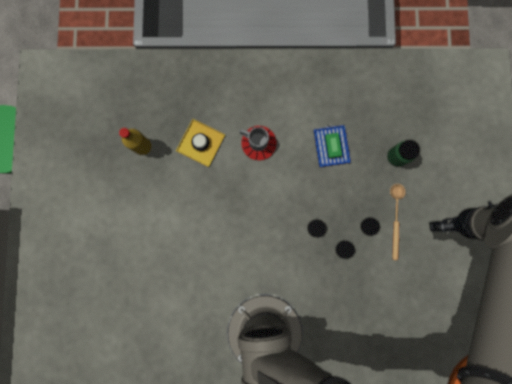

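Run:
```python
from h import *
f=grab("top")
cv2.imwrite("pics/mugend.png",cv2.resize(f["color"][115:170,230:290],(600,550),interpolation=2)[:,:,::-1])
u,v=proj(f,(.617,.0165,.088));print((u-230)*10,(v-115)*10)
u,v=proj(f,(.649,.0165,.088));print((v-115)*10)
```

```text
284.3094082676788 219.08594901810062
120.12217123575823
```

View pics/mugend.png

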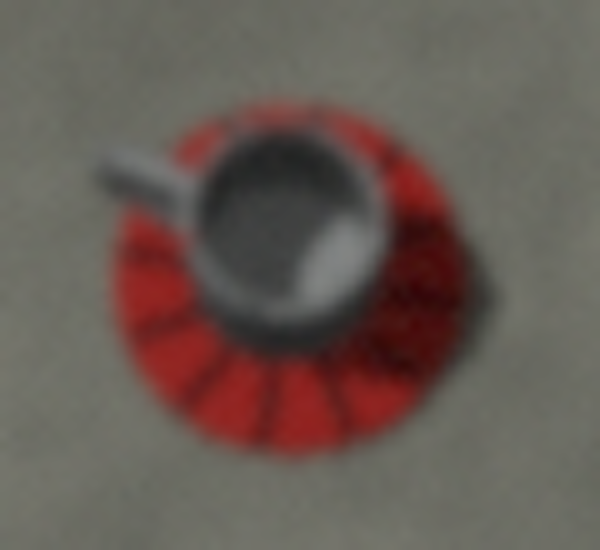

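The mug rim centre is at crop (287,222) against an expected (284,219), about 1 mm off. Everything is placed, so I'm handing in.

```bash
python3 -c "
from bench import r
print(r.hand_in())"
```

```text
the job is handed in; nothing more can be done
None
```

All four things are in place and released, and the job was handed in at about 36 s on the robot's clock. Hand-in gave no verdict.

My last checks with the cameras:

| Thing | Where it ended up |
|---|---|
| Mug | Upright on the trivet, about 1 mm off centre from the top camera; an earlier side view suggested up to 4 mm |
| Soap | Flat in the box, about 3 mm off centre, length within about 0.5° of the box's |
| Big cap (the leftmost of four look-alikes) | Flat in the tray, about 2 mm off centre |
| Small cap | Flat on the big cap, within about 2 mm of its centre |

- **Bystanders:** the jar, spoon and bottle look unmoved in both views.
- **Failed check:** the last top-view fit of the black cap was unusable because the white cap covers most of it. Its position comes from a side view taken before stacking.
- **Contact by height:** the force readings never clearly showed contact, because the loads were at noise level. I judged each touchdown by measured height, or by the descent stopping.
- **Tool tilt:** the tool drifted off vertical, up to about 0.08 rad at the soap grasp. After release the pieces look flat in the pictures, but I did not measure their tilt.

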